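# Make up a hose fitting kit

## Robot

A 7-joint arm with a two-finger parallel gripper is mounted at the origin on a cart in front of the work surface, level with it; the furniture and walls round the work are solid. World frame = base frame: x ahead of the robot, y to its left, z up, the work surface at z = 0. Lengths are in m, angles in rad, forces in N, time in s.
With the tool pointing down it reaches from about 0.4 to 0.9 m from the base axis. Payload 5.5 kg.
Tool frame: the origin (TCP) lies midway between the tips of the shut fingers; the grasp point (between the pads) lies 19 mm behind it (env.grasp_offset is the distance from the TCP to the grasp point, in m); z points along the fingers, y is the line along which they close (so a half turn about z gives the same grasp; the last joint's range is limited). The gripper opens to 85 mm and grips with 20 to 120 N. Pads are 22 mm wide; open, the fingers measure 114 mm over their backs; the gripper's body (76 mm by 85 mm) begins 54 mm behind the grasp point. The pads swing forward as they close: fully open they stand 13 mm farther back than shut.
Start: joints at [1.605, 0.501, -0.427, 1.55, 0.221, 1.138, -0.21], TCP at [0.147, -0.633, 0.231] pointing down, gripper open.
Joint ranges: [-2.88, 2.88], [-0.31, 2.03], [-1.54, 1.56], [0.2, 2.42], [-1.41, 4.55], [0.19, 2.02], [-2.57, 2.57]. Speed limits (rad/s): [2.57, 2.57, 3.14, 3.14, 3.14, 3.14, 3.14].

## Interface

Orientations are given as a unit quaternion [w, x, y, z].
In Python, from bench import env, vision gives the robot as it stands.
- The arm moves only by the tool send_rows, never from a script. Its argument "commands" is a list of rows, each a list of 7 numbers: the shift along the tool's x, y, z in m, then the turn, a rotation vector about the tool's x, y, z in rad, then the gripper command: -1 is shut, 1 is fully open, values between are in proportion. A call has 1 to 10 rows; each row is the pose to reach, as a shift and turn from the pose commanded when the call began, along the tool's axes at that moment; what a row does not reach only later rows make up. A row lasts 1/12 s, in which the tool goes at most 41.7 mm and 7.16 degrees, less where a joint would pass 70% of its speed; a pose out of reach is approached as far as the arm can. A call with a gripper value outside its range is refused whole. The fingers move at their own pace and stop on an object; "squeeze" is the grip in N (left out, the last holds). Time passes only in rows, so rows that repeat a pose let the fingers close. It gives the time, the measured TCP pose, the force, the opening and the grip force at its end, in the units of the state.
- env.sense(): the state, without advancing time (a new reading comes with each control period).
- vision.grab_frame(name): name is "side" or "top" or "wrist"; returns the picture (420x560x3 uint8, blue, green, red); there is no depth.
- vision.camera_model(name): a dict with "mtx" (3x3 intrinsics, pixels), "rvec" (rotation vector, rad) and "tvec" (3), from world to camera coordinates, as OpenCV has them; the wrist camera has in their place "tool_from_camera" (4x4, takes a point from camera to tool coordinates, whose origin is the TCP and whose axes are the flange's). Camera axes: x right, y down, z forward; pixel columns grow to the right and rows downward; lengths in m; the calibration is good to about 2 mm. The wrist camera is an equidistant fisheye: a pixel r from the principal point sees the ray r / f radians off the axis. A picture is of the moment at which its call begins: read the wrist's pose just before it. camera_model takes no time and is no camera call.
- env.close_job(): hands the job in; it is judged then, once.
The state is a dict: "clock": time; "qpos": joint angles; "dq": joint speeds; "tau": joint torques, N m; "tcp_pos": TCP position; "eef_rot": TCP orientation; "force": force on the tool from outside, world axes, zero at the start; "torque": the same for the moment, N m; "opening": finger opening in m; "finger_force": force on a finger pad.
Only numpy, scipy, OpenCV 4.12 (cv2) and the standard library are available. Lean on these libraries where they do the work, as an engineer would, in place of code of your own. Each camera call takes 0.05 s, during which the arm holds its last target. There are 200 camera calls.

## Task

Make up the hose fitting kit in the black four-compartment caddy: set the brass nut on the blue pad, the brass ferrule (plain round sleeve) on the green pad, the brass adapter on the white pad and the red thread cap on the yellow pad, each upright as it stands now and flat on the floor of its compartment. Leave the silver nut and the silver ferrule where they are.

Things in the scene. Friction and masses are not known exactly. Their poses are not given: they have to be found in the camera images.
- brass_nut_centre (a point): Centre of the brass (yellowish) hexagon nut lying flat, loose: 30 mm across flats, 35 mm across corners, 16 mm tall, 60 g. Point half-way up, 8 mm above its underside; z up along its bore, two flats face its own +y and -y, corners at +x and -x.
- brass_ferrule_centre (a point): Centre of the brass (yellowish) plain round sleeve standing on end, loose: 33 mm diameter, 36 mm tall, open bore, 80 g. Point half-way up, 18 mm above its underside; z up along the bore.
- brass_adapter_centre (a point): Centre of the brass adapter standing upright on its silver thread, loose: 46 mm tall, 90 g; thread 24 mm diameter from 0 to 15 mm height, brass hexagon about 31 mm across from 15 to 29 mm height, brass stub 21 mm diameter from there to the top. Point half-way up, 23 mm above its underside; z up.
- red_cap_centre (a point): Centre of the red plastic thread cap, a closed ribbed round cap standing on its flange, loose: 29 mm diameter (31 mm over the ribs), flange 33 mm diameter and 5 mm high at the bottom, 32 mm tall, 30 g. Point half-way up, 16 mm above its underside; z up.
- blue_pad: Blue floor pad (78 x 52 mm, fixed) of one compartment of the black caddy. Origin: centre of its top face, the floor to set down on, 4 mm above the bench; x across the caddy (78 mm side), y along its row (52 mm side), z up. The caddy, a fixed black tray of 86 x 231 mm, has four compartments in a row, 57 mm from centre to centre; which colour is where changes.
- green_pad: Green floor pad (78 x 52 mm, fixed) of one compartment of the black caddy. Origin: centre of its top face, the floor to set down on, 4 mm above the bench; x across the caddy (78 mm side), y along its row (52 mm side), z up. Each compartment is 80 mm (x) by 54 mm (y) inside; outer walls are 12 mm, dividers 10 mm above the bench, all 3 mm thick.
- white_pad: White floor pad (78 x 52 mm, fixed) of one compartment of the black caddy. Origin: centre of its top face, the floor to set down on, 4 mm above the bench; x across the caddy (78 mm side), y along its row (52 mm side), z up. In front of the caddy stands a vice and behind its right end a wooden box, both about 0.21 m high: carry above them. Over the caddy a wide gripper body fits best along x.
- yellow_pad: Yellow floor pad (78 x 52 mm, fixed) of one compartment of the black caddy. Origin: centre of its top face, the floor to set down on, 4 mm above the bench; x across the caddy (78 mm side), y along its row (52 mm side), z up. Round the loose things (vice, lamp) a wide gripper body fits best with the fingers closing along a line 0.2 to 0.6 rad from world +x towards +y.
- silver_nut_centre (a point): Centre of the silver-grey union nut lying flat, loose, not part of the kit: 36 mm across flats, 42 mm across corners, 22 mm tall. Point half-way up; z up.
- silver_ferrule_centre (a point): Centre of the silver-grey plain round sleeve standing on end, loose, not part of the kit: 33 mm diameter, 30 mm tall. Point half-way up; z up.
Not all that is in view belongs to the job. What is shaped like the part that bears brass_ferrule_centre but orange or turquoise is not meant.

How it is judged:
At the end, for the whole second after the job is handed in: Brass nut on blue, brass ferrule on green, brass adapter on white, red cap on yellow: each within 29 mm (pad x) and 16 mm (pad y) of its pad's centre, upright within 0.12 rad, underside within 4 mm of the pad, at rest (under 10 mm/s). Silver nut and ferrule within 15 mm of their start (x of brass_nut_centre in the frame of blue_pad between -0.029 and 0.029 m and y of brass_nut_centre in the frame of blue_pad between -0.016 and 0.016 m and z of brass_nut_centre in the frame of blue_pad between 0.004 and 0.012 m and angle between each of brass_nut_centre, brass_ferrule_centre, brass_adapter_centre, red_cap_centre's own z axis and vertical below 0.12 rad and linear speed of each of brass_nut, brass_ferrule, brass_adapter, red_cap below 0.01 m/s and x of brass_ferrule_centre in the frame of green_pad between -0.029 and 0.029 m and y of brass_ferrule_centre in the frame of green_pad between -0.016 and 0.016 m and z of brass_ferrule_centre in the frame of green_pad between 0.014 and 0.022 m and x of brass_adapter_centre in the frame of white_pad between -0.029 and 0.029 m and y of brass_adapter_centre in the frame of white_pad between -0.016 and 0.016 m and z of brass_adapter_centre in the frame of white_pad between 0.019 and 0.027 m and x of red_cap_centre in the frame of yellow_pad between -0.029 and 0.029 m and y of red_cap_centre in the frame of yellow_pad between -0.016 and 0.016 m and z of red_cap_centre in the frame of yellow_pad between 0.012 and 0.02 m and distance of each of silver_nut_centre, silver_ferrule_centre from where it was at the start of the episode below 0.015 m); the robot touches nothing.
It fails at once if the silver nut or the silver ferrule is moved by more than 15 mm (distance of any of silver_nut_centre, silver_ferrule_centre from where it was at the start of the episode above 0.015 m).
It also fails if it takes over 102 s, if anything falls off the work surface, if the arm or the gripper's body presses on something with over 40 N, if the wrist force passes 120 N, or if a joint passes its speed limit or range.

## Working session

There is one attempt and no reset: what is moved stays moved. The work goes in short steps, Python scripts to look and compute and a tool call to move; the robot and the scene stay as the last step left them, time stands still between calls to the robot, and variables do not carry over. Pictures are saved under pics/ and viewed, at most 14 in all, crops included, and the job is handed in when it is done.

Besides the shell and the picture viewer there is one more tool, called after "Request:" as name(argument=value, ...), one argument or row to a line, values as JSON. send_rows: Moves the arm, as the interface text tells. Its arguments: {"type":"object","properties":{"commands":{"type":"array","items":{"type":"array","items":{"type":"number"}}},"squeeze":{"type":"number"}},"required":["commands"]}

```bash
ls; mkdir -p pics; python3 - <<'E'
from bench import env, vision
import cv2
s=env.sense(); print({k:s[k] for k in('clock','tcp_pos','eef_rot','opening','force')}, env.grasp_offset)
for n in('top','side'):
    cv2.imwrite(f'pics/{n}0.png',vision.grab_frame(n)); print(vision.camera_model(n))
E
```

```text
pics
{'clock': 0.0, 'tcp_pos': array([ 0.1472187 , -0.63238924,  0.23026032]), 'eef_rot': array([-9.77984328e-04,  9.93461068e-01,  1.14167176e-01, -7.00481234e-05]), 'opening': 0.08538994812552543, 'force': array([-0.43119538, -0.33056979,  0.43476471])} 0.0187
{'mtx': array([[487.93181429,   0.        , 284.95120162],
       [  0.        , 487.93181429, 223.37304464],
       [  0.        ,   0.        ,   1.        ]]), 'rvec': array([ 2.12987046, -2.09638096,  0.22571519]), 'tvec': array([0.03286207, 0.59129211, 1.48159494])}
{'mtx': array([[427.97630494,   0.        , 284.80934594],
       [  0.        , 427.97630494, 211.60859507],
       [  0.        ,   0.        ,   1.        ]]), 'rvec': array([ 0.41115233, -2.47255689,  1.61963064]), 'tvec': array([0.58384741, 0.11740707, 1.12777482])}
```

View pics/top0.png

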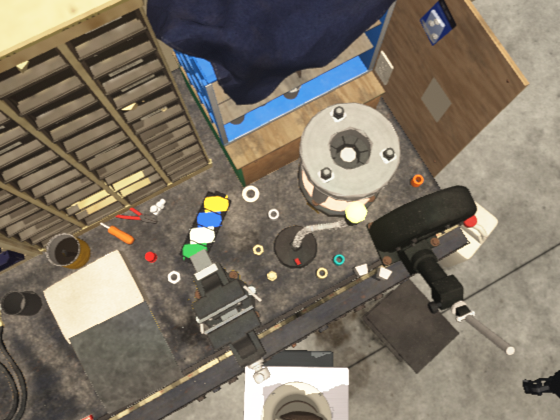

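View pics/side0.png

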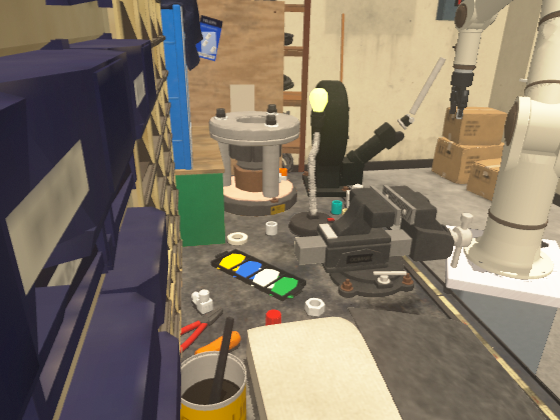

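Top view: the caddy is at about (206,225), with pads from the top of yellow, blue, white and green. Red cap at (150,256), lamp at (296,245), small parts around (250–340, 190–275). I'll zoom in on these.

```bash
cat > h.py <<'E'
import numpy as np, cv2
from bench import env, vision
from scipy.spatial.transform import Rotation as R
def ray(n,uv):
    c=vision.camera_model(n); Rm=cv2.Rodrigues(c['rvec'])[0]
    d=np.linalg.inv(c['mtx'])@np.array([uv[0],uv[1],1.])
    return -Rm.T@c['tvec'], Rm.T@d
def plane(n,uv,z):
    o,d=ray(n,uv); return o+d*(z-o[2])/d[2]
def proj(n,p):
    c=vision.camera_model(n); return cv2.projectPoints(np.float64([p]),c['rvec'],c['tvec'],c['mtx'],None)[0].ravel()
E
python3 - <<'E'
from h import *
im=cv2.imread('pics/top0.png')
c=im[160:300,130:370]; cv2.imwrite('pics/c1.png',cv2.resize(c,None,fx=3.33,fy=3.33,interpolation=cv2.INTER_CUBIC))
im2=cv2.imread('pics/side0.png')
c=im2[180:340,180:360]; cv2.imwrite('pics/c2.png',cv2.resize(c,None,fx=4*.93,fy=4*.93,interpolation=cv2.INTER_CUBIC))
for uv in [(216,204),(209,220),(202,236),(193,251),(150,256),(174,277),(250,194),(273,214),(258,250),(272,276),(322,273),(340,260)]: print(uv,plane('top',uv,0.01).round(3))
print(ray('top',(0,0))[0],ray('side',(0,0))[0])
E
```

```text
(216, 204) [0.663 0.27  0.01 ]
(209, 220) [0.609 0.291 0.01 ]
(202, 236) [0.555 0.311 0.01 ]
(193, 251) [0.506 0.338 0.01 ]
(150, 256) [0.487 0.475 0.01 ]
(174, 277) [0.421 0.394 0.01 ]
(250, 194) [0.699 0.159 0.01 ]
(273, 214) [0.633 0.082 0.01 ]
(258, 250) [0.512 0.128 0.01 ]
(272, 276) [0.429 0.081 0.01 ]
(322, 273) [ 0.441 -0.079  0.01 ]
(340, 260) [ 0.484 -0.137  0.01 ]
[0.27079975 0.0459707  1.57174553] [0.25724024 1.12151295 0.55006766]
```

View pics/c1.png

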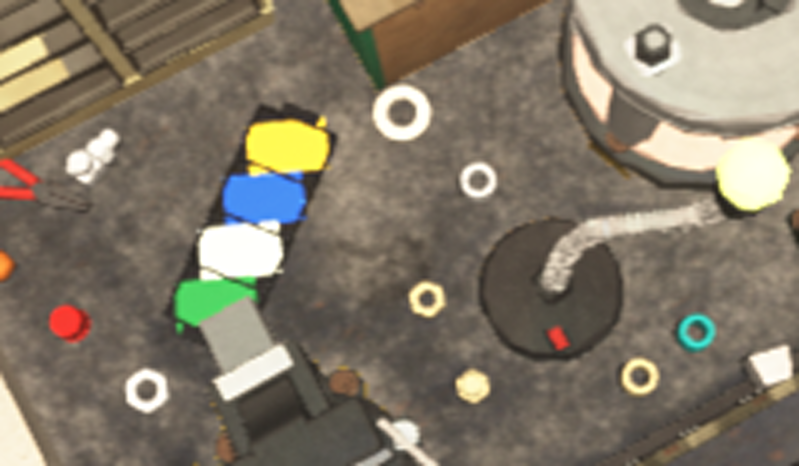

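View pics/c2.png

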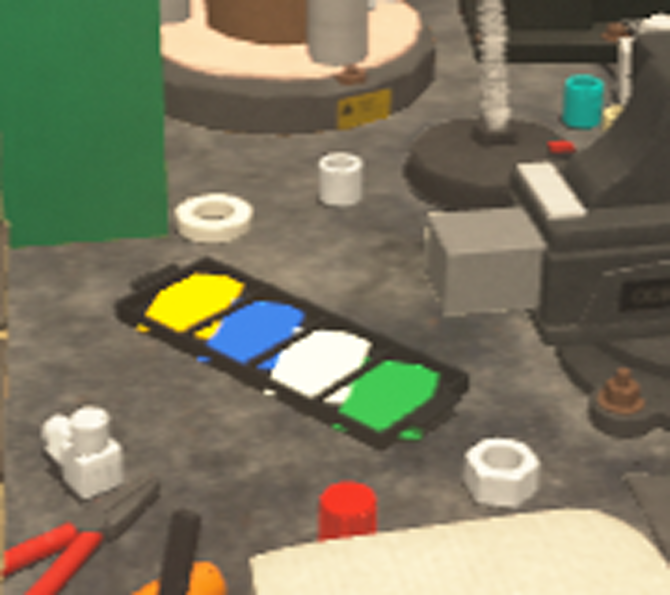

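Top crop: the brass nut is at (427,298), the solid-topped adapter at (473,386), the brass ferrule at (640,377), the silver ferrule at (478,180) and the silver nut at (146,390). Red cap is at (68,322). Side crop: the vice jaw ends at about (430–545, 210–310), next to green. Next I'll triangulate the obstacles and measure the parts.

```bash
cat >> h.py <<'E'
def tri(a,b):
    (o1,d1),(o2,d2)=ray('top',a),ray('side',b)
    d1=d1/np.linalg.norm(d1);d2=d2/np.linalg.norm(d2)
    t=np.linalg.lstsq(np.c_[d1,-d2],o2-o1,rcond=None)[0]
    p,q=o1+d1*t[0],o2+d2*t[1]; return ((p+q)/2).round(3),round(float(np.linalg.norm(p-q)),4)
E
python3 - <<'E'
from h import *
for n,a,b in [('lampbulb',(355,212),(318,98)),('tyretop',(470,190),(330,84)),('levertip',(511,351),(441,60)),('jawL',(190.7,255.5),(295,238)),('jawR',(205,249.5),(322,237)),('ringbolt',(339,110),(271,110)),('vise handle ball',(262,368),(466,218)),('elbow lever base',(437,268),(383,140))]:
    print(n,tri(a,b))
im=cv2.imread('pics/top0.png'); hsv=cv2.cvtColor(im,cv2.COLOR_BGR2HSV)
def blob(n,box,lo,hi,z):
    m=cv2.inRange(hsv,lo,hi); x0,y0,x1,y1=box; k=np.zeros_like(m);k[y0:y1,x0:x1]=m[y0:y1,x0:x1]
    cs=max(cv2.findContours(k,0,2)[0],key=cv2.contourArea)
    (u,v),wh,a=cv2.minAreaRect(cs); 
    if n in('yellow','blue','white','green','cap'): pass
    print(n,(round(u,1),round(v,1)),np.round(wh,1),round(a),cv2.contourArea(cs),'P',plane('top',(u,v),z).round(4))
Y=((15,50,130),(35,255,255))
blob('nut',(248,238,268,262),*Y,.012); blob('adapter',(262,264,282,286),*Y,.035); blob('ferrule',(312,263,332,284),*Y,.03)
blob('cap',(140,245,160,266),(0,150,90),(8,255,255),.025)
blob('yellow',(195,190,235,216),(24,180,120),(34,255,255),.004); blob('blue',(190,205,230,232),(100,120,90),(125,255,255),.004)
blob('white',(180,222,220,246),(0,0,200),(180,40,255),.004); blob('green',(175,238,215,265),(50,120,80),(80,255,255),.004)
E
```

```text
lampbulb (array([ 0.563, -0.137,  0.351]), 0.001)
tyretop (array([ 0.609, -0.436,  0.358]), 0.0291)
levertip (array([ 0.229, -0.466,  0.449]), 0.0062)
jawL (array([0.481, 0.324, 0.123]), 0.0123)
jawR (array([0.466, 0.278, 0.116]), 0.057)
ringbolt (array([ 0.774, -0.114,  0.334]), 0.1458)
vise handle ball (array([0.142, 0.102, 0.133]), 0.0266)
elbow lever base (array([ 0.413, -0.394,  0.184]), 0.0574)
nut (258.0, 249.0) [10. 10.] 90 82.0 P [0.5152 0.1279 0.012 ]
adapter (271.5, 275.5) [9. 9.] 90 68.0 P [0.428  0.0819 0.035 ]
ferrule (322.0, 272.5) [11. 10.] 90 94.0 P [ 0.4405 -0.0775  0.03  ]
cap (150.5, 257.0) [10. 11.] 90 87.0 P [0.4819 0.4691 0.025 ]
yellow (207.6, 209.3) [2.2 1.8] 27 1.0 P [0.6462 0.2982 0.004 ]
blue (209.0, 219.0) [14. 24.] 90 301.0 P [0.6135 0.292  0.004 ]
white (201.7, 234.9) [15.5 24.7] 84 302.5 P [0.5599 0.3134 0.004 ]
green (193.1, 247.9) [13.2 26.9] 68 194.5 P [0.5167 0.3391 0.004 ]
```

```bash
cat >> h.py <<'E'
def rot(phi):
    return R.from_matrix(np.c_[[-np.sin(phi),np.cos(phi),0],[np.cos(phi),np.sin(phi),0],[0,0,-1]])
def now():
    s=env.sense(); q=s['eef_rot']; return s, np.array(s['tcp_pos']), R.from_quat([q[1],q[2],q[3],q[0]])
def legs(*ws):
    s,p,r=now(); print('t',round(s['clock'],2),'p',p.round(4),'phi',round(float(np.arctan2(*r.as_matrix()[[1,0],1])),3),'tilt',round(float(np.arccos(-r.as_matrix()[2,2])),3),'open',round(s['opening'],4),'ff',s['finger_force'],'F',np.round(s['force'],1),'q',np.round(s['qpos'],2))
    for x,y,z,f in ws:
        t=np.array([x,y,z]); n=rot(f); d=r.inv().apply(t-p); w=(r.inv()*n).as_rotvec()
        print(np.r_[d.round(4),w.round(3)].tolist(),'rows',round(max(np.linalg.norm(d)/.0417,np.linalg.norm(w)/.125),1)); p,r=t,n
E
python3 - <<'E'
from h import *
print('lamp',plane('top',(295.5,246.2),.02))
legs((.147,-.633,.56,-1.342),(.31,-.31,.56,-.6),(.43,-.1,.40,.35),(.4405,-.0775,.17,.35))
E
```

```text
lamp [0.52500983 0.00702278 0.02      ]
t 0.1 p [ 0.1472 -0.6325  0.2303] phi -1.342 tilt 0.002 open 0.0854 ff 0.0 F [ 1.2  0.5 -0.5] q [ 1.61  0.5  -0.43  1.55  0.22  1.14 -0.21]
[-0.0003, -0.0001, -0.3297, -0.002, -0.0, 0.0] rows 7.9
[0.232, -0.2776, 0.0, 0.0, 0.0, -0.742] rows 8.7
[0.2411, -0.0195, 0.16, 0.0, 0.0, -0.95] rows 7.6
[0.0175, 0.0176, 0.23, 0.0, 0.0, 0.0] rows 5.5
```

Request:
send_rows(
  commands=[
    [0,0,-0.16,0,0,0,0.3],
    [0,0,-0.33,0,0,0,0.3],
    [0,0,-0.33,0,0,0,0.3],
    [0,0,-0.33,0,0,0,0.3],
    [0,0,-0.33,0,0,0,0.3],
    [0,0,-0.33,0,0,0,0.3],
    [0,0,-0.33,0,0,0,0.3],
    [0,0,-0.33,0,0,0,0.3],
    [0,0,-0.33,0,0,0,0.3],
  ],
)

```text
clock: 0.85
tcp_pos: [0.1482, -0.6338, 0.5703]
eef_rot: [0.006, 0.993, 0.114, 0.001]
force: [0.6, -0.2, 1.2]
opening: 0.0553
finger_force: 0.0
```

Request:
send_rows(
  commands=[
    [0.03,-0.02,0,0,0,-0.1,0.3],
    [0.05,-0.04,0,0,0,-0.2,0.3],
  ],
)

```text
clock: 1.02
tcp_pos: [0.1879, -0.5828, 0.5601]
eef_rot: [-0.001, 0.977, 0.214, 0.001]
force: [1.2, 0.5, -0.2]
opening: 0.0558
finger_force: 0.0
```

```bash
python3 - <<'E'
from h import *
legs((.31,-.31,.56,-.6))
E
```

```text
t 1.02 p [ 0.1879 -0.5828  0.5601] phi -1.139 tilt 0.002 open 0.0558 ff 0.0 F [ 1.2  0.5 -0.2] q [ 1.55  0.34 -0.5   1.06  0.16  1.78 -0.04]
[0.2251, -0.1966, 0.0006, -0.001, -0.002, -0.539] rows 7.2
```

Request:
send_rows(
  commands=[
    [0.225,-0.197,0,0,0,-0.54,0.3],
    [0.225,-0.197,0,0,0,-0.54,0.3],
    [0.225,-0.197,0,0,0,-0.54,0.3],
    [0.225,-0.197,0,0,0,-0.54,0.3],
    [0.225,-0.197,0,0,0,-0.54,0.3],
    [0.225,-0.197,0,0,0,-0.54,0.3],
    [0.225,-0.197,0,0,0,-0.54,0.3],
    [0.225,-0.197,0,0,0,-0.54,0.3],
  ],
)

```text
clock: 1.68
tcp_pos: [0.3139, -0.3024, 0.5623]
eef_rot: [0.001, 0.882, 0.47, -0.0]
force: [1.7, 0.6, 1.3]
opening: 0.0556
finger_force: 0.0
```

```bash
python3 - <<'E'
from h import *
legs((.43,-.1,.40,.35),(.4405,-.0775,.17,.35))
E
```

```text
t 1.68 p [ 0.3139 -0.3024  0.5623] phi -0.591 tilt 0.002 open 0.0556 ff 0.0 F [1.7 0.6 1.3] q [ 1.48 -0.05 -0.72  1.46 -0.04  1.72  0.16]
[0.2329, -0.0166, 0.1621, 0.001, 0.002, -0.941] rows 7.5
[0.0175, 0.0176, 0.23, 0.0, 0.0, 0.0] rows 5.5
```

Request:
send_rows(
  commands=[
    [0.23,-0.017,0.16,0,0,-0.94,0.3],
    [0.23,-0.017,0.16,0,0,-0.94,0.3],
    [0.23,-0.017,0.16,0,0,-0.94,0.3],
    [0.23,-0.017,0.16,0,0,-0.94,0.3],
    [0.23,-0.017,0.16,0,0,-0.94,0.3],
    [0.23,-0.017,0.16,0,0,-0.94,0.3],
    [0.23,-0.017,0.16,0,0,-0.94,0.3],
    [0.23,-0.017,0.16,0,0,-0.94,0.3],
  ],
)

```text
clock: 2.35
tcp_pos: [0.4261, -0.1046, 0.3981]
eef_rot: [-0.002, 0.572, 0.82, 0.0]
force: [-0.9, 0.1, -0.1]
opening: 0.0556
finger_force: 0.0
```

```bash
python3 - <<'E'
from h import *
legs((.4405,-.0775,.17,.35))
E
```

```text
t 2.35 p [ 0.4261 -0.1046  0.3981] phi 0.353 tilt 0.005 open 0.0556 ff 0.0 F [-0.9  0.1 -0.1] q [ 1.21 -0.03 -0.99  1.79 -0.03  1.37  0.58]
[0.0194, 0.0234, 0.2282, -0.002, -0.004, 0.003] rows 5.5
```

Request:
send_rows(
  commands=[
    [0.02,0.023,0.228,0,0,0,0.3],
    [0.02,0.023,0.228,0,0,0,0.3],
    [0.02,0.023,0.228,0,0,0,0.3],
    [0.02,0.023,0.228,0,0,0,0.3],
    [0.02,0.023,0.228,0,0,0,0.3],
    [0.02,0.023,0.228,0,0,0,0.3],
    [0.02,0.023,0.228,0,0,0,0.3],
  ],
)

```text
clock: 2.93
tcp_pos: [0.4373, -0.0828, 0.1687]
eef_rot: [-0.005, 0.577, 0.817, -0.001]
force: [0.0, 0.2, 0.5]
opening: 0.0552
finger_force: 0.0
```

```bash
cat >> h.py <<'E'
def wplane(uv,z,p,r):
    c=vision.camera_model('wrist'); K=c['mtx']; T=np.array(c['tool_from_camera'])
    a=np.array([(uv[0]-K[0,2])/K[0,0],(uv[1]-K[1,2])/K[1,1]]); th=np.linalg.norm(a)+1e-12
    d=np.r_[a/th*np.sin(th),np.cos(th)]
    d=r.apply(T[:3,:3]@d); o=p+r.apply(T[:3,3]); return o+d*(z-o[2])/d[2]
E
python3 - <<'E'
from h import *
s,p,r=now(); im=vision.grab_frame('wrist'); np.save('w1.npy',np.r_[p,r.as_quat()])
cv2.imwrite('pics/w1.png',im); legs(); print(vision.camera_model('wrist'))
E
```

```text
t 2.98 p [ 0.4391 -0.0833  0.1714] phi 0.34 tilt 0.006 open 0.0554 ff 0.0 F [ 0.4 -0.4  1.1] q [ 0.97  0.33 -0.97  2.08  0.34  0.91  0.16]
{'mtx': array([[325.1922621 ,   0.        , 274.84948001],
       [  0.        , 325.1922621 , 209.956986  ],
       [  0.        ,   0.        ,   1.        ]]), 'tool_from_camera': array([[-8.47025082e-04, -9.44499957e-01, -3.28510448e-01,
         8.47027079e-02],
       [ 9.99999619e-01, -8.68776712e-04, -8.05611913e-05,
        -7.21929244e-04],
       [-2.09312185e-04, -3.28510391e-01,  9.44500333e-01,
        -1.42608297e-01],
       [ 0.00000000e+00,  0.00000000e+00,  0.00000000e+00,
         1.00000000e+00]])}
```

View pics/w1.png

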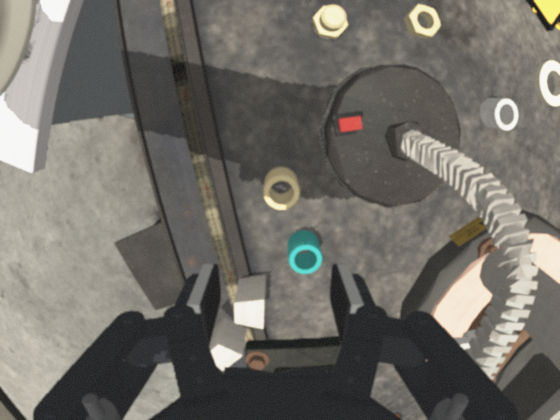

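Wrist view: brass ferrule top centre at about (281,187), adapter stub at (334,18), nut at (425,22), silver ferrule at (505,114), lamp base around (392,135). Turquoise decoy is at (305,252).

```bash
python3 - <<'E'
from h import *
a=np.load('w1.npy'); p=a[:3]; r=R.from_quat(a[3:])
im=cv2.imread('pics/w1.png'); hsv=cv2.cvtColor(im,cv2.COLOR_BGR2HSV)
m=cv2.inRange(hsv,(15,50,120),(35,255,255))
n,l,st,ce=cv2.connectedComponentsWithStats(m)
for i in range(1,n):
    if st[i,4]>150: print(st[i],ce[i].round(1))
for n,uv,z in [('ferT',(281,186),.036),('ferB',(282,193),0.0),('adapT',(334,17),.046),('nutT',(426,20),.016),('lamp',(392,135),.02),('silF',(507,115),.03)]: print(n,wplane(uv,z,p,r).round(4))
legs((.4405,-.0775,.02,.35))
E
```

```text
[160   0  16  28 281] [168.2  11.8]
[533   0  27  25 421] [548.7   8.9]
[404   3  38  35 392] [419.9  22.6]
[312   4  37  35 572] [329.5  22.2]
[416   9  19  21 225] [426.   19.1]
[ 263  167   37   44 1009] [281.2 188.4]
[199 176  24  64 537] [211.7 213.3]
ferT [ 0.4368 -0.0702  0.036 ]
ferB [ 0.4438 -0.0853  0.    ]
adapT [0.4283 0.0813 0.046 ]
nutT [0.5134 0.1292 0.016 ]
lamp [0.519  0.0079 0.02  ]
silF [0.629 0.081 0.03 ]
t 2.98 p [ 0.4391 -0.0833  0.1714] phi 0.34 tilt 0.006 open 0.0554 ff 0.0 F [ 0.4 -0.4  1.1] q [ 0.97  0.33 -0.97  2.08  0.34  0.91  0.16]
[0.0043, 0.0037, 0.1514, -0.004, -0.005, -0.01] rows 3.6
```

Request:
send_rows(
  commands=[
    [0.006,0.003,0.1,-0.004,-0.005,-0.01,0.3],
    [0.006,0.003,0.1,-0.004,-0.005,-0.01,0.3],
    [0.006,0.003,0.1,-0.004,-0.005,-0.01,0.3],
    [0.006,0.003,0.13,-0.004,-0.005,-0.01,0.3],
    [0.006,0.003,0.15,-0.004,-0.005,-0.01,0.3],
    [0.006,0.003,0.165,-0.004,-0.005,-0.01,0.3],
    [0.006,0.003,0.167,-0.004,-0.005,-0.01,0.3],
    [0.006,0.003,0.167,-0.004,-0.005,-0.01,0.3],
  ],
  squeeze=40,
)

```text
clock: 3.65
tcp_pos: [0.4433, -0.0784, 0.0073]
eef_rot: [0.004, 0.574, 0.819, 0.0]
force: [0.7, 0.2, -0.1]
opening: 0.0557
finger_force: 0.0
```

Request:
send_rows(
  commands=[
    [0,0,0,0,0,0,-1],
    [0,0,0,0,0,0,-1],
    [0,0,0,0,0,0,-1],
    [0,0,0,0,0,0,-1],
    [0,0,0,0,0,0,-1],
    [0,0,0,0,0,0,-1],
  ],
)

```text
clock: 4.15
tcp_pos: [0.4436, -0.0784, 0.0082]
eef_rot: [0.005, 0.574, 0.819, 0.0]
force: [-1.5, -1.1, 6.8]
opening: 0.032
finger_force: 39.0
```

```bash
python3 - <<'E'
from h import *
legs((.43,-.07,.35,.35),(.44,.10,.35,.6),(.48,.28,.35,1.17))
E
```

```text
t 4.15 p [ 0.4436 -0.0784  0.0082] phi 0.348 tilt 0.01 open 0.032 ff 39.0272270841524 F [-1.5 -1.1  6.8] q [ 0.69  0.61 -0.69  2.18  0.72  0.59 -0.18]
[0.0099, -0.0077, -0.3419, 0.006, 0.008, -0.002] rows 8.2
[0.1563, 0.0677, 0.0, 0.0, 0.0, -0.25] rows 4.1
[0.126, 0.1346, 0.0, 0.0, 0.0, -0.57] rows 4.6
```

Request:
send_rows(
  commands=[
    [0,0,-0.05,0,0,0,-1],
    [0.005,-0.004,-0.1,0.003,0.004,0,-1],
    [0.01,-0.008,-0.342,0.006,0.008,0,-1],
    [0.01,-0.008,-0.342,0.006,0.008,0,-1],
    [0.01,-0.008,-0.342,0.006,0.008,0,-1],
    [0.01,-0.008,-0.342,0.006,0.008,0,-1],
    [0.01,-0.008,-0.342,0.006,0.008,0,-1],
    [0.01,-0.008,-0.342,0.006,0.008,0,-1],
    [0.01,-0.008,-0.342,0.006,0.008,0,-1],
  ],
)

```text
clock: 4.9
tcp_pos: [0.4322, -0.069, 0.3549]
eef_rot: [0.004, 0.573, 0.819, -0.0]
force: [0.7, 0.5, -0.1]
opening: 0.032
finger_force: 40.4
```

Request:
send_rows(
  commands=[
    [0.156,0.068,0,0,0,-0.25,-1],
    [0.156,0.068,0,0,0,-0.25,-1],
    [0.156,0.068,0,0,0,-0.25,-1],
    [0.156,0.068,0,0,0,-0.25,-1],
    [0.156,0.068,0,0,0,-0.25,-1],
  ],
)

```text
clock: 5.32
tcp_pos: [0.4387, 0.1089, 0.3497]
eef_rot: [-0.001, 0.463, 0.887, 0.002]
force: [-0.5, 0.2, -1.1]
opening: 0.0316
finger_force: 40.3
```

Request:
send_rows(
  commands=[
    [0.126,0.135,0,0,0,-0.57,-1],
    [0.126,0.135,0,0,0,-0.57,-1],
    [0.126,0.135,0,0,0,-0.57,-1],
    [0.126,0.135,0,0,0,-0.57,-1],
    [0.126,0.135,0,0,0,-0.57,-1],
    [0.126,0.135,0,0,0,-0.57,-1],
    [0.126,0.135,0,0,0,-0.57,-1],
  ],
)

```text
clock: 5.9
tcp_pos: [0.4795, 0.2815, 0.3488]
eef_rot: [-0.002, 0.199, 0.98, 0.001]
force: [-0.4, -0.5, -0.6]
opening: 0.0317
finger_force: 40.4
```

```bash
python3 - <<'E'
from h import *
s,p,r=now(); im=vision.grab_frame('wrist'); np.save('w2.npy',np.r_[p,r.as_quat()])
cv2.imwrite('pics/w2.png',im); legs()
E
```

```text
t 5.95 p [0.48   0.2799 0.3488] phi 1.168 tilt 0.004 open 0.0318 ff 40.41722783935256 F [ 0.2 -1.1  0.6] q [ 0.36  0.47 -1.28  1.62  0.46  1.39  0.2 ]
```

View pics/w2.png

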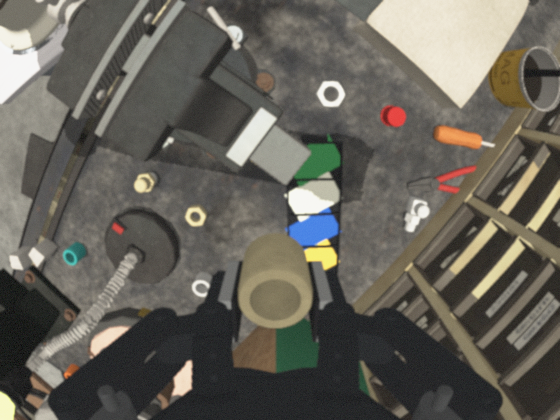

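Wrist view: pads green (318,160), white (315,197), blue (313,231) and yellow (320,258). The jaw tip edge runs from (312,152) to (284,184), close to the green corner. Red cap at (394,117), silver nut at (331,94).

```bash
python3 - <<'E'
from h import *
a=np.load('w2.npy'); p=a[:3]; r=R.from_quat(a[3:])
for w,t in [((312,152),(190.7,255.5)),((284,184),(205,249.5))]:
    best=min(np.arange(0,.25,.002),key=lambda z:np.linalg.norm(wplane(w,z,p,r)-plane('top',t,z)))
    print('jaw',wplane(w,best,p,r).round(3),plane('top',t,best).round(3))
im=cv2.imread('pics/w2.png'); hsv=cv2.cvtColor(im,cv2.COLOR_BGR2HSV)
def b(n,x0,y0,x1,y1,lo,hi,z):
    m=cv2.inRange(hsv,lo,hi); k=np.zeros_like(m);k[y0:y1,x0:x1]=m[y0:y1,x0:x1]
    c=max(cv2.findContours(k,0,2)[0],key=cv2.contourArea); (u,v),wh,an=cv2.minAreaRect(c); print(n,round(u),round(v),np.round(wh),round(an),wplane((u,v),z,p,r).round(4))
b('white',280,172,345,220,(0,0,120),(40,60,255),.004)
b('blue',280,205,345,250,(100,120,80),(125,255,255),.004)
b('green',280,135,345,185,(50,80,50),(85,255,255),.004)
b('cap',370,95,420,140,(0,150,80),(8,255,255),.016)
legs((.506,.335,.2,1.17))
E
python3 - <<'E'
import cv2
im=cv2.imread('pics/w2.png')[110:280,220:440]; cv2.imwrite('pics/c3.png',cv2.resize(im,None,fx=3.5,fy=3.5,interpolation=cv2.INTER_CUBIC))
E
```

```text
jaw [0.482 0.335 0.058] [0.484 0.335 0.058]
jaw [0.499 0.285 0.098] [0.498 0.285 0.098]
white 313 197 [32. 51.] 63 [0.5583 0.313  0.004 ]
blue 313 229 [29. 50.] 66 [0.6107 0.2936 0.004 ]
green 314 160 [34. 52.] 63 [0.5043 0.3354 0.004 ]
cap 393 116 [25. 19.] 7 [0.4831 0.4729 0.016 ]
t 5.95 p [0.48   0.2799 0.3488] phi 1.168 tilt 0.004 open 0.0318 ff 40.41722783935256 F [ 0.2 -1.1  0.6] q [ 0.36  0.47 -1.28  1.62  0.46  1.39  0.2 ]
[-0.0028, 0.0609, 0.1488, 0.0, -0.004, -0.002] rows 3.9
```

View pics/c3.png

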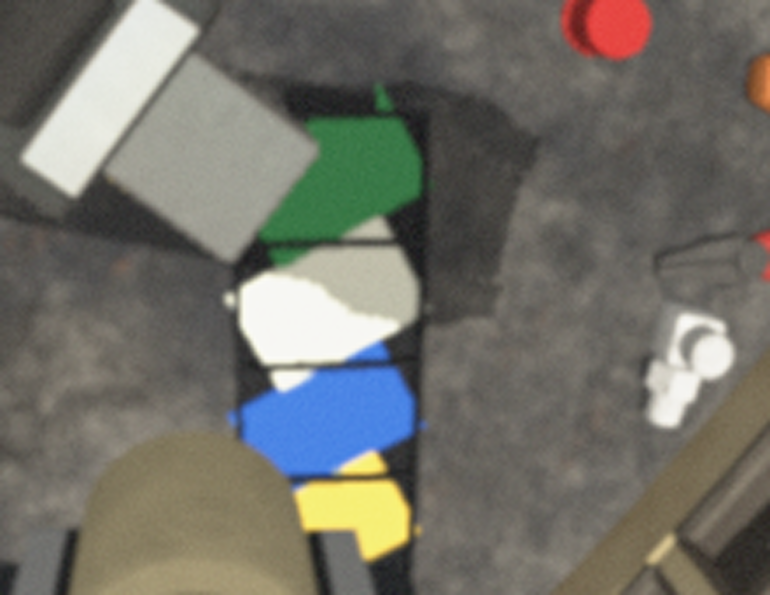

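```bash
python3 - <<'E'
from h import *
a=np.load('w2.npy'); p=a[:3]; r=R.from_quat(a[3:])
for n,w in [('A',(311.4,153.4)),('B',(287.7,184.9)),('C',(249.5,159)),('D',(275.3,125.4))]:
    for z in (.06,.08,.1,.12,.14):
        q=wplane(w,z,p,r); s=proj('side',q); t=proj('top',q)
        print(n,z,q.round(3),'side crop',((s-180)*3.72).round(),'top crop',((t-[130,160])*3.33).round())
im=cv2.imread('pics/side0.png')[220:300,270:370]; cv2.imwrite('pics/c4.png',cv2.resize(im,None,fx=7,fy=7,interpolation=cv2.INTER_CUBIC))
E
```

```text
A 0.06 [0.483 0.333 0.06 ] side crop [427. 318.] top crop [204. 319.]
A 0.08 [0.479 0.332 0.08 ] side crop [435. 289.] top crop [201. 320.]
A 0.1 [0.475 0.331 0.1  ] side crop [443. 260.] top crop [197. 321.]
A 0.12 [0.472 0.33  0.12 ] side crop [450. 230.] top crop [194. 322.]
A 0.14 [0.468 0.329 0.14 ] side crop [458. 199.] top crop [191. 323.]
B 0.06 [0.511 0.287 0.06 ] side crop [406. 274.] top crop [255. 290.]
B 0.08 [0.506 0.288 0.08 ] side crop [414. 248.] top crop [250. 292.]
B 0.1 [0.501 0.289 0.1  ] side crop [422. 222.] top crop [245. 294.]
B 0.12 [0.496 0.291 0.12 ] side crop [430. 195.] top crop [240. 296.]
B 0.14 [0.491 0.292 0.14 ] side crop [439. 167.] top crop [234. 298.]
C 0.06 [0.458 0.253 0.06 ] side crop [502. 264.] top crop [288. 347.]
C 0.08 [0.455 0.256 0.08 ] side crop [506. 239.] top crop [282. 347.]
C 0.1 [0.453 0.259 0.1  ] side crop [511. 213.] top crop [276. 347.]
C 0.12 [0.45  0.262 0.12 ] side crop [516. 187.] top crop [269. 347.]
C 0.14 [0.447 0.265 0.14 ] side crop [520. 160.] top crop [263. 347.]
D 0.06 [0.43  0.303 0.06 ] side crop [527. 310.] top crop [233. 376.]
D 0.08 [0.428 0.303 0.08 ] side crop [530. 281.] top crop [229. 375.]
D 0.1 [0.427 0.304 0.1  ] side crop [534. 253.] top crop [225. 374.]
D 0.12 [0.426 0.304 0.12 ] side crop [538. 223.] top crop [220. 373.]
D 0.14 [0.424 0.305 0.14 ] side crop [542. 193.] top crop [216. 372.]
```

View pics/c4.png

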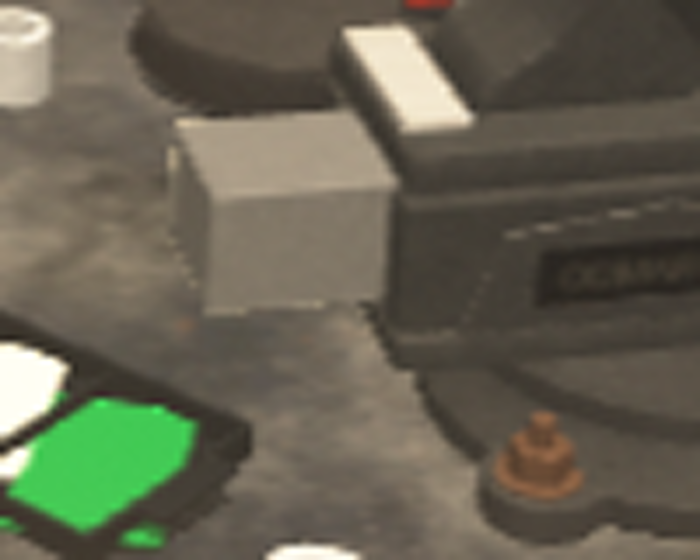

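The jaw top is at about z 0.105, with its tip edge from (0.4745,0.331) to (0.499,0.2895), so it sits across a corner of the green compartment. I'll set the ferrule down with the closing line parallel to that edge (φ=-1.04), shifted away from the jaw and with the camera on the far side.

Request:
send_rows(
  commands=[
    [0,0,0,0,0,1.1,-1],
    [0,0,0,0,0,1.1,-1],
    [0,0,0,0,0,1.1,-1],
    [0,0,0,0,0,1.1,-1],
    [0,0,0,0,0,1.1,-1],
    [0,0,0,0,0,1.1,-1],
    [0,0,0,0,0,1.1,-1],
    [0,0,0,0,0,1.1,-1],
    [0,0,0,0,0,1.1,-1],
    [0,0,0,0,0,1.1,-1],
  ],
)

```text
clock: 6.78
tcp_pos: [0.4811, 0.2776, 0.3495]
eef_rot: [-0.0, 0.686, 0.728, -0.0]
force: [-0.2, -0.3, -0.6]
opening: 0.0321
finger_force: 40.4
```

Request:
send_rows(
  commands=[
    [0,0,0,0,0,1.1,-1],
    [0,0,0,0,0,1.1,-1],
    [0,0,0,0,0,1.1,-1],
    [0,0,0,0,0,1.1,-1],
    [0,0,0,0,0,1.1,-1],
    [0,0,0,0,0,1.1,-1],
    [0,0,0,0,0,1.1,-1],
    [0,0,0,0,0,1.1,-1],
    [0,0,0,0,0,1.1,-1],
    [0,0,0,0,0,1.1,-1],
  ],
)

```text
clock: 7.62
tcp_pos: [0.4808, 0.2785, 0.3492]
eef_rot: [-0.001, 0.964, 0.265, -0.001]
force: [-0.2, -0.4, -0.6]
opening: 0.0319
finger_force: 40.4
```

```bash
python3 - <<'E'
from h import *
legs((.518,.3495,.22,-1.04),(.518,.3495,.03,-1.04))
E
```

```text
t 7.62 p [0.4808 0.2785 0.3492] phi -1.035 tilt 0.002 open 0.0319 ff 40.40358704107348 F [-0.2 -0.4 -0.6] q [ 0.08  0.29 -0.81  1.63  0.21  1.31 -1.79]
[0.0684, -0.0418, 0.1292, -0.002, 0.001, 0.005] rows 3.6
[0.0, 0.0, 0.19, 0.0, 0.0, 0.0] rows 4.6
```

Descend to z≈0.22, then 0.05, then look once.

Request:
send_rows(
  commands=[
    [0.068,-0.042,0,0,0,0,-1],
    [0.068,-0.042,0,0,0,0,-1],
    [0.068,-0.042,0.129,0,0,0,-1],
    [0.068,-0.042,0.129,0,0,0,-1],
    [0.068,-0.042,0.129,0,0,0,-1],
    [0.068,-0.042,0.129,0,0,0,-1],
    [0.068,-0.042,0.129,0,0,0,-1],
  ],
)

```text
clock: 8.2
tcp_pos: [0.5159, 0.3489, 0.2176]
eef_rot: [-0.001, 0.964, 0.267, -0.004]
force: [-0.5, 0.2, -0.1]
opening: 0.0317
finger_force: 40.4
```

Request:
send_rows(
  commands=[
    [0,0,0.04,0,0,0,-1],
    [0,0,0.08,0,0,0,-1],
    [0,0,0.12,0,0,0,-1],
    [0,0,0.14,0,0,0,-1],
    [0,0,0.16,0,0,0,-1],
    [0,0,0.17,0,0,0,-1],
    [0,0,0.17,0,0,0,-1],
  ],
)

```text
clock: 8.78
tcp_pos: [0.5175, 0.3515, 0.0504]
eef_rot: [-0.001, 0.964, 0.266, -0.001]
force: [-0.4, -0.6, -0.2]
opening: 0.0323
finger_force: 40.4
```

```bash
python3 - <<'E'
from h import *
im=vision.grab_frame('side'); im=im[180:340,180:360]
cv2.imwrite('pics/c5.png',cv2.resize(im,None,fx=3.5,fy=3.5,interpolation=cv2.INTER_CUBIC))
legs((.518,.3495,.012,-1.04))
E
```

```text
t 8.83 p [0.5178 0.3522 0.0516] phi -1.032 tilt 0.003 open 0.0317 ff 40.39199458435178 F [-0.9  0.5  1.1] q [-0.18  0.74 -0.63  1.73  0.55  0.86 -2.09]
[-0.0013, 0.0025, 0.0396, -0.003, -0.001, 0.008] rows 1.0
```

View pics/c5.png

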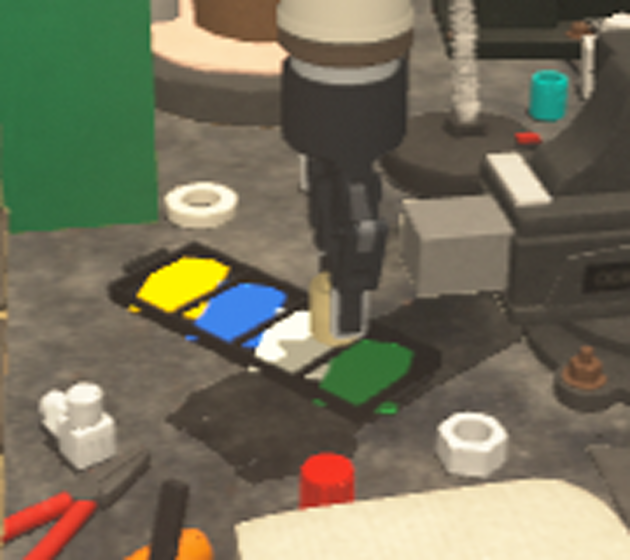

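Side view: the ferrule hangs over the caddy with the gripper clear of the jaw. Now I'll lower it the last 39 mm and release.

Request:
send_rows(
  commands=[
    [-0.001,0.002,0.015,0,0,0,-1],
    [-0.001,0.002,0.028,0,0,0,-1],
    [-0.001,0.002,0.034,0,0,0,-1],
    [-0.001,0.002,0.037,0,0,0,-1],
    [-0.001,0.002,0.039,0,0,0,-1],
    [-0.001,0.002,0.039,0,0,0,-1],
  ],
)

```text
clock: 9.33
tcp_pos: [0.5162, 0.3487, 0.0122]
eef_rot: [-0.0, 0.964, 0.266, -0.002]
force: [-4.3, -5.6, 13.7]
opening: 0.0323
finger_force: 41.7
```

Request:
send_rows(
  commands=[
    [0,0,0,0,0,0,-0.1],
    [0,0,0,0,0,0,0.1],
    [0,0,0,0,0,0,0.2],
    [0,0,0,0,0,0,0.2],
    [0,0,-0.02,0,0,0,0.2],
    [0,0,-0.06,0,0,0,0.2],
    [0,0,-0.15,0,0,0,0.2],
    [0,0,-0.28,0,0,0,0.2],
    [0,0,-0.28,0,0,0,0.2],
    [0,0,-0.28,0,0,0,0.2],
  ],
)

```text
clock: 10.17
tcp_pos: [0.5167, 0.349, 0.2394]
eef_rot: [-0.001, 0.964, 0.266, -0.001]
force: [0.7, -0.0, 0.1]
opening: 0.0511
finger_force: 0.0
```

Request:
send_rows(
  commands=[
    [0,0,-0.04,0,0,0,0.2],
    [0,0,-0.08,0,0,0,0.2],
    [0,0,-0.08,0,0,0,0.2],
  ],
)

```text
clock: 10.42
tcp_pos: [0.52, 0.3523, 0.3269]
eef_rot: [-0.004, 0.964, 0.266, 0.005]
force: [0.7, 2.5, 0.7]
opening: 0.0513
finger_force: 0.0
```

```bash
python3 - <<'E'
from h import *
s,p,r=now(); im=vision.grab_frame('wrist'); np.save('w3.npy',np.r_[p,r.as_quat()])
cv2.imwrite('pics/w3.png',im); legs((.428,.082,.36,.35))
E
```

```text
t 10.47 p [0.5191 0.3512 0.3229] phi -1.032 tilt 0.009 open 0.0516 ff 0.0 F [-0.5 -0.1 -1. ] q [-0.07  0.45 -0.79  1.5   0.33  1.31 -1.92]
[-0.216, 0.1842, -0.0395, 0.003, -0.009, -1.382] rows 11.1
```

View pics/w3.png

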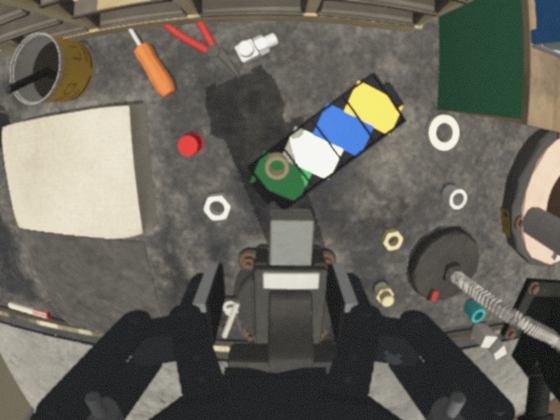

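Wrist view: the ferrule stands upright on green at (277,166). All pads are visible: green (281,176), white (314,152), blue (344,129), yellow (374,107). Cap at (190,145).

```bash
python3 - <<'E'
from h import *
a=np.load('w3.npy'); p=a[:3]; r=R.from_quat(a[3:])
im=cv2.imread('pics/w3.png'); hsv=cv2.cvtColor(im,cv2.COLOR_BGR2HSV)
def b(n,x0,y0,x1,y1,lo,hi,z):
    m=cv2.inRange(hsv,lo,hi); k=np.zeros_like(m);k[y0:y1,x0:x1]=m[y0:y1,x0:x1]
    c=max(cv2.findContours(k,0,2)[0],key=cv2.contourArea); (u,v),wh,an=cv2.minAreaRect(c); q=wplane((u,v),z,p,r); print(n,round(u,1),round(v,1),np.round(wh),q.round(4)); return q
y=b('yellow',340,75,410,140,(20,150,100),(35,255,255),.004)
bl=b('blue',310,100,380,160,(100,120,80),(125,255,255),.004)
w=b('white',280,125,345,185,(0,0,150),(179,50,255),.004)
g=b('green',245,145,320,210,(50,80,40),(85,255,255),.004)
b('cap',170,125,210,165,(0,150,80),(8,255,255),.025)
ey=(y-w)[:2]; ey/=np.linalg.norm(ey); ex=np.array([-ey[1],ey[0]]); print('ang',np.arctan2(ey[1],ey[0]),np.linalg.norm((y-w)[:2]))
for uv in [(277,166)]:
    f=wplane(uv,.04,p,r); print('fer',f.round(4),'in pad',((f-g)[:2]@ex).round(4),((f-g)[:2]@ey).round(4))
print('adapT',wplane((384,287),.046,p,r),'nut',wplane((394,240),.012,p,r),'silF',wplane((458,198),.03,p,r))
# nut orientation from w1
im=cv2.imread('pics/w1.png')[0:45,395:450]; cv2.imwrite('pics/c6.png',cv2.resize(im,None,fx=8,fy=8,interpolation=cv2.INTER_CUBIC))
E
```

```text
yellow 391.8 104.0 [25.  2.] [0.6853 0.2527 0.004 ]
blue 342.8 129.6 [55. 35.] [0.6116 0.2945 0.004 ]
white 311.7 153.1 [54. 36.] [0.5582 0.3146 0.004 ]
green 280.3 176.7 [55. 36.] [0.5046 0.3354 0.004 ]
cap 190.2 143.8 [20. 25.] [0.4854 0.4714 0.025 ]
ang -0.45347103675400174 0.1413255536896458
fer [0.5216 0.3514 0.04  ] in pad 0.0218 0.0083
adapT [0.44666992 0.10783339 0.046     ] nut [0.51338524 0.12641074 0.012     ] silF [0.62911969 0.08281369 0.03      ]
```

```bash
python3 - <<'E'
from h import *
for z in (.1,.13,.15): print(plane('top',(251.6,289.7),z).round(3))
legs((.428,.082,.36,.2),(.428,.082,.17,.2),(.428,.082,.027,.2))
E
```

```text
[0.378 0.139 0.1  ]
[0.376 0.137 0.13 ]
[0.374 0.136 0.15 ]
t 10.47 p [0.5191 0.3512 0.3229] phi -1.032 tilt 0.009 open 0.0516 ff 0.0 F [-0.5 -0.1 -1. ] q [-0.07  0.45 -0.79  1.5   0.33  1.31 -1.92]
[-0.216, 0.1842, -0.0395, 0.002, -0.009, -1.232] rows 9.9
[0.0, 0.0, 0.19, 0.0, 0.0, 0.0] rows 4.6
[0.0, 0.0, 0.143, 0.0, 0.0, 0.0] rows 3.4
```

Request:
send_rows(
  commands=[
    [-0.216,0.184,-0.04,0,0,-1.23,0.3],
    [-0.216,0.184,-0.04,0,0,-1.23,0.3],
    [-0.216,0.184,-0.04,0,0,-1.23,0.3],
    [-0.216,0.184,-0.04,0,0,-1.23,0.3],
    [-0.216,0.184,-0.04,0,0,-1.23,0.3],
    [-0.216,0.184,-0.04,0,0,-1.23,0.3],
    [-0.216,0.184,-0.04,0,0,-1.23,0.3],
    [-0.216,0.184,-0.04,0,0,-1.23,0.3],
    [-0.216,0.184,-0.04,0,0,-1.23,0.3],
    [-0.216,0.184,-0.04,0,0,-1.23,0.3],
  ],
)

```text
clock: 11.3
tcp_pos: [0.4254, 0.0761, 0.3563]
eef_rot: [-0.001, 0.692, 0.722, -0.002]
force: [0.5, -0.3, -0.8]
opening: 0.0554
finger_force: 0.0
```

Request:
send_rows(
  commands=[
    [0,0,0.14,0,0,0,0.3],
    [0,0,0.14,0,0,0,0.3],
    [0,0,0.14,0,0,0,0.3],
    [0,0,0.14,0,0,0,0.3],
    [0,0,0.14,0,0,0,0.3],
  ],
)

```text
clock: 11.72
tcp_pos: [0.4219, 0.0795, 0.2126]
eef_rot: [-0.006, 0.692, 0.722, -0.004]
force: [-0.2, -0.8, 0.5]
opening: 0.0557
finger_force: 0.0
```

```bash
python3 - <<'E'
from h import *
s,p,r=now(); im=vision.grab_frame('wrist'); np.save('w4.npy',np.r_[p,r.as_quat()])
cv2.imwrite('pics/w4.png',im); legs((.428,.082,.027,.2))
E
```

```text
t 11.77 p [0.4238 0.0802 0.215 ] phi 0.044 tilt 0.009 open 0.0554 ff 0.0 F [ 1.3  0.1 -0.1] q [ 0.58  0.18 -0.89  2.07  0.16  0.97 -0.36]
[0.001, 0.0059, 0.188, -0.009, -0.004, -0.156] rows 4.5
```

View pics/w4.png

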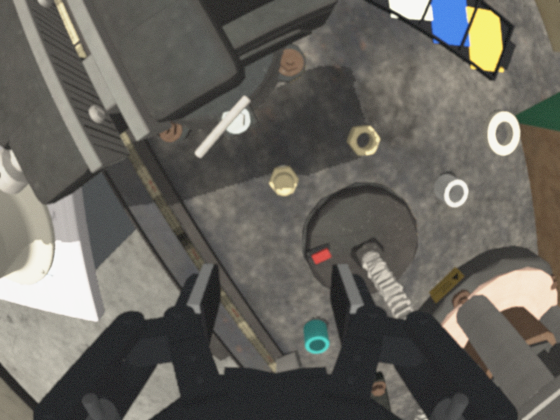

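Wrist view: adapter stub top at about (284,182), nut at (364,140), vice handle at (237,117) and clear of the fingers. Next I'll compute positions and the nut's orientation.

```bash
python3 - <<'E'
from h import *
a=np.load('w4.npy'); p=a[:3]; r=R.from_quat(a[3:])
im=cv2.imread('pics/w4.png'); hsv=cv2.cvtColor(im,cv2.COLOR_BGR2HSV)
m=cv2.inRange(hsv,(15,50,90),(35,255,255))
def c(box):
    x0,y0,x1,y1=box;k=np.zeros_like(m);k[y0:y1,x0:x1]=m[y0:y1,x0:x1]
    return max(cv2.findContours(k,0,2)[0],key=cv2.contourArea)
A=c((265,160,305,202)); N=c((342,118,386,162))
for n,C,z in(('ad',A,.03),('nut',N,.010)): print(n,cv2.boundingRect(C),cv2.minEnclosingCircle(C)[0],wplane(cv2.minEnclosingCircle(C)[0],z,p,r).round(4))
print('stub',wplane((284,182),.046,p,r).round(4))
P=np.array([wplane(q,.014,p,r)[:2] for q in cv2.convexHull(N)[:,0]]); 
# support widths by direction: smallest = flats
th=np.arange(0,np.pi,np.pi/36)
for t in th: print(round(t,2),round(float(np.ptp(P@[np.cos(t),np.sin(t)]))*1e3,1),end='; ')
print(); legs((.428,.082,.027,.2))
E
```

```text
ad (269, 166, 30, 31) (283.3108215332031, 180.58108520507812) [0.4274 0.0838 0.03  ]
nut (347, 125, 34, 31) (363.1428527832031, 140.0) [0.5123 0.1291 0.01  ]
stub [0.4278 0.0863 0.046 ]
0.0 37.1; 0.09 37.0; 0.17 37.3; 0.26 37.3; 0.35 37.1; 0.44 36.5; 0.52 35.7; 0.61 34.6; 0.7 33.4; 0.79 33.3; 0.87 33.5; 0.96 34.2; 1.05 34.9; 1.13 35.4; 1.22 35.6; 1.31 35.5; 1.4 35.2; 1.48 34.6; 1.57 33.7; 1.66 32.7; 1.75 33.3; 1.83 33.9; 1.92 34.8; 2.01 35.8; 2.09 36.7; 2.18 37.4; 2.27 37.8; 2.36 37.8; 2.44 37.7; 2.53 37.4; 2.62 36.9; 2.71 36.1; 2.79 35.4; 2.88 35.6; 2.97 36.3; 3.05 36.8; 
t 11.77 p [0.4238 0.0802 0.215 ] phi 0.044 tilt 0.009 open 0.0554 ff 0.0 F [ 1.3  0.1 -0.1] q [ 0.58  0.18 -0.89  2.07  0.16  0.97 -0.36]
[0.001, 0.0059, 0.188, -0.009, -0.004, -0.156] rows 4.5
```

Request:
send_rows(
  commands=[
    [0.003,0.004,0.06,-0.009,-0.004,-0.15,0.3],
    [0.003,0.004,0.1,-0.009,-0.004,-0.15,0.3],
    [0.003,0.004,0.14,-0.009,-0.004,-0.15,0.3],
    [0.003,0.004,0.17,-0.009,-0.004,-0.15,0.3],
    [0.003,0.004,0.187,-0.009,-0.004,-0.15,0.3],
    [0.003,0.004,0.188,-0.009,-0.004,-0.15,0.3],
    [0.003,0.004,0.188,-0.009,-0.004,-0.15,0.3],
  ],
)

```text
clock: 12.35
tcp_pos: [0.43, 0.0842, 0.0296]
eef_rot: [0.003, 0.636, 0.772, 0.002]
force: [0.4, 0.3, 1.1]
opening: 0.0555
finger_force: 0.0
```

Request:
send_rows(
  commands=[
    [0,0,0,0,0,0,-1],
    [0,0,0,0,0,0,-1],
    [0,0,0,0,0,0,-1],
    [0,0,0,0,0,0,-1],
    [0,0,0,0,0,0,-1],
    [0,0,0,0,0,0,-1],
    [0,0,0,0,0,0,-1],
  ],
)

```text
clock: 12.93
tcp_pos: [0.4311, 0.0839, 0.031]
eef_rot: [0.004, 0.636, 0.772, 0.003]
force: [-1.0, -0.2, 9.3]
opening: 0.0188
finger_force: 38.6
```

```bash
python3 - <<'E'
from h import *
legs((.428,.082,.35,.2),(.56,.315,.35,1.2),(.56,.315,.06,1.2))
E
```

```text
t 12.93 p [0.4311 0.0839 0.031 ] phi 0.193 tilt 0.01 open 0.0188 ff 38.55012595653534 F [-1.  -0.2  9.3] q [ 0.32  0.53 -0.67  2.2   0.61  0.59 -0.61]
[-0.0023, -0.0003, -0.319, 0.01, 0.003, -0.007] rows 7.6
[0.2021, 0.1757, 0.0, 0.0, 0.0, -1.0] rows 8.0
[0.0, 0.0, 0.29, 0.0, 0.0, 0.0] rows 7.0
```

Request:
send_rows(
  commands=[
    [0,0,-0.03,0,0,0,-1],
    [0,0,-0.07,0.005,0,0,-1],
    [-0.002,0,-0.319,0.01,0.003,0,-1],
    [-0.002,0,-0.319,0.01,0.003,0,-1],
    [-0.002,0,-0.319,0.01,0.003,0,-1],
    [-0.002,0,-0.319,0.01,0.003,0,-1],
    [-0.002,0,-0.319,0.01,0.003,0,-1],
    [-0.002,0,-0.319,0.01,0.003,0,-1],
    [-0.002,0,-0.319,0.01,0.003,0,-1],
    [-0.002,0,-0.319,0.01,0.003,0,-1],
  ],
)

```text
clock: 13.77
tcp_pos: [0.429, 0.0823, 0.351]
eef_rot: [0.002, 0.636, 0.772, -0.0]
force: [-0.0, -0.5, -1.5]
opening: 0.0188
finger_force: 39.3
```

Request:
send_rows(
  commands=[
    [0.202,0.176,0,0,0,-1,-1],
    [0.202,0.176,0,0,0,-1,-1],
    [0.202,0.176,0,0,0,-1,-1],
    [0.202,0.176,0,0,0,-1,-1],
    [0.202,0.176,0,0,0,-1,-1],
    [0.202,0.176,0,0,0,-1,-1],
    [0.202,0.176,0,0,0,-1,-1],
    [0.202,0.176,0,0,0,-1,-1],
    [0.202,0.176,0,0,0,-1,-1],
    [0.202,0.176,0,0,0,-1,-1],
  ],
)

```text
clock: 14.6
tcp_pos: [0.5608, 0.3141, 0.3459]
eef_rot: [-0.003, 0.189, 0.982, -0.001]
force: [0.3, 0.0, -1.2]
opening: 0.0196
finger_force: 39.4
```

```bash
python3 - <<'E'
from h import *
s,p,r=now(); legs((.561,.316,.07,1.2),(.561,.316,.036,1.2))
E
```

```text
t 14.6 p [0.5608 0.3141 0.3459] phi 1.191 tilt 0.007 open 0.0196 ff 39.42722976207733 F [ 0.3  0.  -1.2] q [ 0.16  0.61 -1.12  1.4   0.54  1.47  0.24]
[-0.0012, 0.0028, 0.2759, -0.003, -0.006, -0.009] rows 6.6
[0.0, 0.0, 0.034, 0.0, 0.0, 0.0] rows 0.8
```

Request:
send_rows(
  commands=[
    [-0.001,0.003,0.1,0,-0.005,0,-1],
    [-0.001,0.003,0.15,0,-0.005,0,-1],
    [-0.001,0.003,0.2,0,-0.005,0,-1],
    [-0.001,0.003,0.24,0,-0.005,0,-1],
    [-0.001,0.003,0.27,0,-0.005,0,-1],
    [-0.001,0.003,0.286,0,-0.005,0,-1],
    [-0.001,0.003,0.297,0,-0.005,0,-1],
    [-0.001,0.003,0.305,0,-0.005,0,-1],
    [-0.001,0.003,0.308,0,-0.005,0,-1],
    [-0.001,0.003,0.309,0,-0.005,0,-1],
  ],
)

```text
clock: 15.43
tcp_pos: [0.5628, 0.3163, 0.0394]
eef_rot: [0.0, 0.189, 0.982, -0.001]
force: [0.6, -0.9, -1.0]
opening: 0.0193
finger_force: 39.7
```

```bash
python3 - <<'E'
from h import *
legs((.561,.316,.035,1.2))
E
```

```text
t 15.43 p [0.5628 0.3163 0.0394] phi 1.191 tilt 0.002 open 0.0193 ff 39.73082721233368 F [ 0.6 -0.9 -1. ] q [ 0.05  0.9  -0.9   1.67  0.82  0.99  0.05]
[0.0015, -0.0009, 0.0044, -0.001, 0.001, -0.009] rows 0.1
```

Request:
send_rows(
  commands=[
    [0.001,0,0.002,0,0,0,-1],
    [0.001,0,0.004,0,0,0,-1],
    [0.001,0,0.005,0,0,0,-1],
    [0.001,0,0.005,0,0,0,-1],
  ],
)

```text
clock: 15.77
tcp_pos: [0.5624, 0.3174, 0.0351]
eef_rot: [0.001, 0.188, 0.982, -0.0]
force: [0.3, -0.4, -1.8]
opening: 0.0195
finger_force: 39.7
```

Request:
send_rows(
  commands=[
    [0,0,0,0,0,0,-0.4],
    [0,0,0,0,0,0,-0.2],
    [0,0,0,0,0,0,0],
    [0,0,0,0,0,0,0.1],
    [0,0,0,0,0,0,0.1],
    [0,0,-0.02,0,0,0,0.1],
    [0,0,-0.06,0,0,0,0.1],
    [0,0,-0.2,0,0,0,0.1],
    [0,0,-0.2,0,0,0,0.1],
    [0,0,-0.2,0,0,0,0.1],
  ],
)

```text
clock: 16.6
tcp_pos: [0.5609, 0.3173, 0.2204]
eef_rot: [0.0, 0.187, 0.982, -0.001]
force: [1.0, 1.3, -0.1]
opening: 0.0469
finger_force: 0.0
```

Request:
send_rows(
  commands=[
    [0,0,-0.14,0,0,0,0.2],
    [0,0,-0.14,0,0,0,0.2],
    [0,0,-0.14,0,0,0,0.2],
    [0,0,-0.14,0,0,0,0.2],
    [0,0,-0.14,0,0,0,0.2],
  ],
)

```text
clock: 17.02
tcp_pos: [0.5623, 0.3197, 0.3644]
eef_rot: [0.003, 0.188, 0.982, 0.002]
force: [-0.4, 0.6, -1.1]
opening: 0.0513
finger_force: 0.0
```

```bash
python3 - <<'E'
from h import *
s,p,r=now(); im=vision.grab_frame('wrist'); np.save('w5.npy',np.r_[p,r.as_quat()]); cv2.imwrite('pics/w5.png',im)
legs((.5125,.129,.35,.62),(.5125,.129,.03,.62))
E
```

```text
t 17.07 p [0.5618 0.3187 0.3613] phi 1.193 tilt 0.004 open 0.0514 ff 0.0 F [-0.2 -0.1 -0.2] q [ 0.15  0.6  -1.13  1.38  0.54  1.49  0.24]
[-0.0241, -0.1945, 0.011, 0.003, 0.003, 0.573] rows 4.7
[0.0, 0.0, 0.32, 0.0, 0.0, 0.0] rows 7.7
```

```bash
python3 - <<'E'
from h import *
im=cv2.imread('pics/top0.png')[160:300,130:370]; im=cv2.resize(im,None,fx=3.33,fy=3.33,interpolation=cv2.INTER_CUBIC)
def poly(f,z,col):
    t=np.array([.5125,.129,0]); m=rot(f).as_matrix()
    for pts in ([(42,-62),(42,62),(-42,62),(-42,-62)],[(65,-15),(105,-15),(105,15),(65,15)]):
        q=[((proj('top',t+m@[a/1e3,b/1e3,0]+[0,0,z])-[130,160])*3.33).astype(int) for a,b in pts]
        cv2.polylines(im,[np.array(q)],True,col,2)
poly(.62,.12,(255,0,255)); poly(.3,.12,(255,255,0))
w=cv2.imread('pics/w5.png')[100:320,200:420]; w=cv2.resize(w,(466,466))
out=np.zeros((600,800,3),np.uint8); a=im[60:440,130:790][:380]; a=cv2.resize(a,(520,300)); out[:300,:520]=a; out[300:600,:300]=cv2.resize(w,(300,300))
cv2.imwrite('pics/c7.png',out)
E
```

```text
(no output)
```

View pics/c7.png

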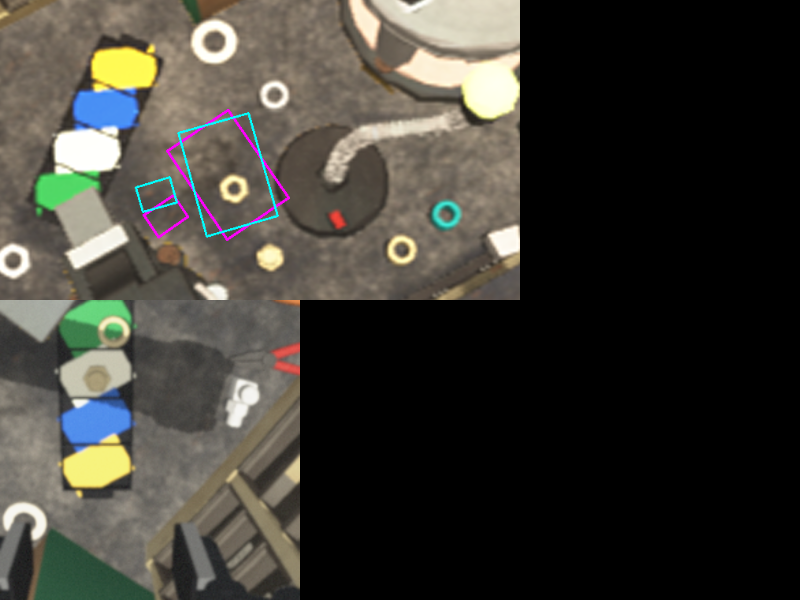

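Composite: the adapter stands upright at the centre of white, the ferrule is on green, and the gripper outline at the nut is clear of the vice and lamp base. Now the nut.

Request:
send_rows(
  commands=[
    [-0.024,-0.194,0.01,0,0,0.57,0.3],
    [-0.024,-0.194,0.01,0,0,0.57,0.3],
    [-0.024,-0.194,0.01,0,0,0.57,0.3],
    [-0.024,-0.194,0.01,0,0,0.57,0.3],
    [-0.024,-0.194,0.01,0,0,0.57,0.3],
    [-0.024,-0.194,0.01,0,0,0.57,0.3],
    [-0.024,-0.194,0.01,0,0,0.57,0.3],
  ],
)

```text
clock: 17.65
tcp_pos: [0.5117, 0.125, 0.3473]
eef_rot: [0.0, 0.459, 0.889, -0.002]
force: [0.2, 0.6, 0.1]
opening: 0.0554
finger_force: 0.0
```

Request:
send_rows(
  commands=[
    [0,0,0.1,0,0,0,0.3],
    [0,0,0.2,0,0,0,0.3],
    [0,0,0.25,0,0,0,0.3],
    [0,0,0.3,0,0,0,0.3],
    [0,0,0.3,0,0,0,0.3],
    [0,0,0.3,0,0,0,0.3],
    [0,0,0.3,0,0,0,0.3],
    [0,0,0.3,0,0,0,0.3],
    [0,0,0.3,0,0,0,0.3],
  ],
)

```text
clock: 18.4
tcp_pos: [0.5089, 0.1293, 0.0459]
eef_rot: [-0.003, 0.455, 0.891, -0.002]
force: [0.0, 0.0, 0.8]
opening: 0.0554
finger_force: 0.0
```

```bash
python3 - <<'E'
from h import *
legs((.5125,.129,.001,.65))
E
```

```text
t 18.4 p [0.5089 0.1293 0.0459] phi 0.627 tilt 0.007 open 0.0554 ff 0.0 F [0.  0.  0.8] q [ 0.35  0.68 -0.82  1.97  0.7   0.8  -0.26]
[-0.0025, 0.003, 0.0448, -0.007, -0.003, -0.023] rows 1.1
```

Request:
send_rows(
  commands=[
    [-0.002,0.003,0.02,-0.006,-0.003,-0.02,0.3],
    [-0.002,0.003,0.035,-0.006,-0.003,-0.02,0.3],
    [-0.002,0.003,0.043,-0.006,-0.003,-0.02,0.3],
    [-0.002,0.003,0.045,-0.006,-0.003,-0.02,0.3],
    [-0.002,0.003,0.045,-0.006,-0.003,-0.02,0.3],
  ],
)

```text
clock: 18.82
tcp_pos: [0.5167, 0.1287, 0.0052]
eef_rot: [0.004, 0.447, 0.894, 0.002]
force: [0.2, 0.5, 0.2]
opening: 0.0555
finger_force: 0.0
```

Request:
send_rows(
  commands=[
    [0,0,0,0,0,0,-1],
    [0,0,0,0,0,0,-1],
    [0,0,0,0,0,0,-1],
    [0,0,0,0,0,0,-1],
    [0,0,0,0,0,0,-1],
    [0,0,0,0,0,0,-1],
    [0,0,0,0,0,0,-1],
  ],
)

```text
clock: 19.4
tcp_pos: [0.5169, 0.1282, 0.0055]
eef_rot: [0.004, 0.447, 0.894, 0.002]
force: [-1.0, -1.1, 6.2]
opening: 0.0287
finger_force: 39.2
```

```bash
python3 - <<'E'
from h import *
legs((.505,.14,.35,.65),(.612,.294,.35,1.2),(.612,.294,.04,1.2))
E
```

```text
t 19.4 p [0.5169 0.1282 0.0055] phi 0.643 tilt 0.009 open 0.0287 ff 39.22257768921554 F [-1.  -1.1  6.2] q [ 0.3   0.74 -0.76  1.98  0.78  0.73 -0.3 ]
[0.0145, -0.0, -0.3446, 0.007, 0.006, -0.007] rows 8.3
[0.0578, 0.1784, 0.0, 0.0, 0.0, -0.55] rows 4.5
[0.0, 0.0, 0.31, 0.0, 0.0, 0.0] rows 7.4
```

Request:
send_rows(
  commands=[
    [0,0,-0.03,0,0,0,-1],
    [0.005,0,-0.08,0.005,0.005,0,-1],
    [0.015,0,-0.345,0.007,0.006,0,-1],
    [0.015,0,-0.345,0.007,0.006,0,-1],
    [0.015,0,-0.345,0.007,0.006,0,-1],
    [0.015,0,-0.345,0.007,0.006,0,-1],
    [0.015,0,-0.345,0.007,0.006,0,-1],
    [0.015,0,-0.345,0.007,0.006,0,-1],
    [0.015,0,-0.345,0.007,0.006,0,-1],
    [0.015,0,-0.345,0.007,0.006,0,-1],
  ],
)

```text
clock: 20.23
tcp_pos: [0.5066, 0.1423, 0.3553]
eef_rot: [0.003, 0.447, 0.895, 0.002]
force: [0.9, 1.4, -1.1]
opening: 0.0288
finger_force: 40.3
```

Request:
send_rows(
  commands=[
    [0.058,0.178,0,0,0,-0.55,-1],
    [0.058,0.178,0,0,0,-0.55,-1],
    [0.058,0.178,0,0,0,-0.55,-1],
    [0.058,0.178,0,0,0,-0.55,-1],
    [0.058,0.178,0,0,0,-0.55,-1],
    [0.058,0.178,0,0,0,-0.55,-1],
    [0.058,0.178,0,0,0,-0.55,-1],
  ],
)

```text
clock: 20.82
tcp_pos: [0.6112, 0.2949, 0.3473]
eef_rot: [-0.002, 0.187, 0.982, -0.0]
force: [0.2, -0.1, -0.2]
opening: 0.0292
finger_force: 40.4
```

Request:
send_rows(
  commands=[
    [0,0,0.1,0,0,0,-1],
    [0,0,0.2,0,0,0,-1],
    [0,0,0.25,0,0,0,-1],
    [0,0,0.29,0,0,0,-1],
    [0,0,0.29,0,0,0,-1],
    [0,0,0.29,0,0,0,-1],
    [0,0,0.29,0,0,0,-1],
    [0,0,0.29,0,0,0,-1],
    [0,0,0.29,0,0,0,-1],
  ],
)

```text
clock: 21.57
tcp_pos: [0.6102, 0.2907, 0.0573]
eef_rot: [-0.003, 0.189, 0.982, -0.002]
force: [0.7, 0.2, 1.0]
opening: 0.0291
finger_force: 40.4
```

```bash
python3 - <<'E'
from h import *
legs((.612,.294,.01,1.2))
E
```

```text
t 21.57 p [0.6102 0.2907 0.0573] phi 1.191 tilt 0.007 open 0.0291 ff 40.353315928950906 F [0.7 0.2 1. ] q [ 0.11  0.93 -0.93  1.58  0.81  1.07  0.15]
[-0.0007, 0.0039, 0.0473, -0.005, -0.005, -0.009] rows 1.1
```

Request:
send_rows(
  commands=[
    [0,0.003,0.02,-0.005,-0.005,0,-1],
    [0,0.003,0.035,-0.005,-0.005,0,-1],
    [0,0.003,0.043,-0.005,-0.005,0,-1],
    [0,0.003,0.046,-0.005,-0.005,0,-1],
    [0,0.003,0.048,-0.005,-0.005,0,-1],
    [0,0.003,0.048,-0.005,-0.005,0,-1],
  ],
)

```text
clock: 22.07
tcp_pos: [0.6129, 0.2961, 0.0114]
eef_rot: [0.002, 0.188, 0.982, 0.002]
force: [0.1, -0.8, -1.0]
opening: 0.0288
finger_force: 40.3
```

Request:
send_rows(
  commands=[
    [0,0,0,0,0,0,-0.2],
    [0,0,0,0,0,0,-0.1],
    [0,0,0,0,0,0,0],
    [0,0,0,0,0,0,0.05],
    [0,0,0,0,0,0,0.05],
    [0,0,-0.02,0,0,0,0.05],
    [0,0,-0.06,0,0,0,0.05],
    [0,0,-0.2,0,0,0,0.05],
    [0,0,-0.2,0,0,0,0.05],
    [0,0,-0.2,0,0,0,0.05],
  ],
)

```text
clock: 22.9
tcp_pos: [0.6112, 0.2955, 0.1975]
eef_rot: [0.002, 0.188, 0.982, 0.002]
force: [0.7, 0.4, -0.0]
opening: 0.0448
finger_force: 0.0
```

Request:
send_rows(
  commands=[
    [0,0,-0.15,0,0,0,0.3],
    [0,0,-0.15,0,0,0,0.3],
    [0,0,-0.15,0,0,0,0.3],
    [0,0,-0.15,0,0,0,0.3],
    [0,0,-0.15,0,0,0,0.3],
  ],
)

```text
clock: 23.32
tcp_pos: [0.6124, 0.2977, 0.3534]
eef_rot: [0.006, 0.188, 0.982, 0.005]
force: [0.5, 1.1, 0.6]
opening: 0.0556
finger_force: 0.0
```

```bash
python3 - <<'E'
from h import *
legs((.484,.472,.3,.4),(.484,.472,.08,.4),(.484,.472,.002,.4))
for z in (.05,): print(plane('top',(157,201),z), plane('top',(125,235),.03))
E
```

```text
t 23.32 p [0.6124 0.2977 0.3534] phi 1.193 tilt 0.016 open 0.0556 ff 0.0 F [0.5 1.1 0.6] q [ 0.16  0.66 -1.11  1.31  0.59  1.5   0.3 ]
[0.1841, 0.114, 0.0532, 0.016, 0.004, 0.793] rows 6.3
[0.0, 0.0, 0.22, 0.0, 0.0, 0.0] rows 5.3
[0.0, 0.0, 0.078, 0.0, 0.0, 0.0] rows 1.9
[0.65993598 0.45454491 0.05      ] [0.55088038 0.55456332 0.03      ]
```

Request:
send_rows(
  commands=[
    [0.184,0.114,0.05,0.016,0.004,0.79,0.3],
    [0.184,0.114,0.05,0.016,0.004,0.79,0.3],
    [0.184,0.114,0.05,0.016,0.004,0.79,0.3],
    [0.184,0.114,0.05,0.016,0.004,0.79,0.3],
    [0.184,0.114,0.05,0.016,0.004,0.79,0.3],
    [0.184,0.114,0.05,0.016,0.004,0.79,0.3],
    [0.184,0.114,0.05,0.016,0.004,0.79,0.3],
    [0.184,0.114,0.05,0.016,0.004,0.79,0.3],
    [0.184,0.114,0.05,0.016,0.004,0.79,0.3],
  ],
)

```text
clock: 24.07
tcp_pos: [0.4824, 0.4688, 0.2951]
eef_rot: [-0.002, 0.55, 0.835, -0.005]
force: [0.8, 0.6, 0.2]
opening: 0.0554
finger_force: 0.0
```

Request:
send_rows(
  commands=[
    [0,0,0.1,0,0,0,0.3],
    [0,0,0.14,0,0,0,0.3],
    [0,0,0.14,0,0,0,0.3],
    [0,0,0.14,0,0,0,0.3],
    [0,0,0.14,0,0,0,0.3],
    [0,0,0.14,0,0,0,0.3],
  ],
)

```text
clock: 24.57
tcp_pos: [0.4817, 0.4679, 0.156]
eef_rot: [-0.003, 0.552, 0.834, -0.005]
force: [-0.3, -0.2, 0.9]
opening: 0.0556
finger_force: 0.0
```

```bash
python3 - <<'E'
from h import *
s,p,r=now(); im=vision.grab_frame('wrist'); np.save('w6.npy',np.r_[p,r.as_quat()]); cv2.imwrite('pics/w6.png',im)
hsv=cv2.cvtColor(im,cv2.COLOR_BGR2HSV); m=cv2.inRange(hsv,(0,150,70),(8,255,255))
n,l,st,ce=cv2.connectedComponentsWithStats(m)
for i in range(1,n):
    if st[i,4]>150: print(st[i],ce[i].round(1),wplane(ce[i],.024,p,r).round(4))
legs((.484,.471,.006,.4))
E
```

```text
[ 412  127   46   80 1165] [437.3 172.8] [0.6091 0.5507 0.024 ]
[ 264  171   34   41 1103] [280.5 191.2] [0.4817 0.475  0.024 ]
t 24.62 p [0.4822 0.4693 0.1578] phi 0.402 tilt 0.008 open 0.0554 ff 0.0 F [0.7 0.1 0.6] q [-0.25  0.74 -0.86  1.53  0.59  1.15 -0.83]
[0.0009, 0.0036, 0.1518, -0.008, -0.0, 0.002] rows 3.6
```

View pics/w6.png

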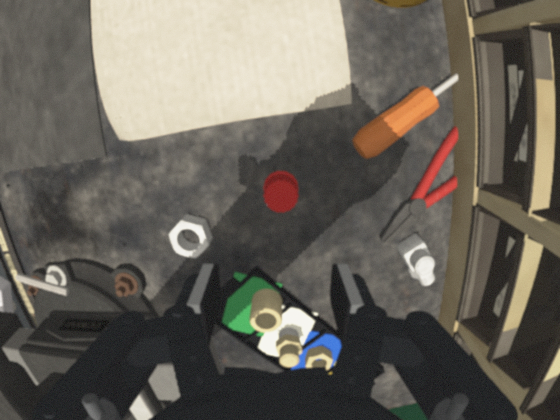

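Wrist view: cap at (281,191) with free space round it. Ferrule (265,310), adapter (289,345) and nut (320,360) are standing in their compartments.

Request:
send_rows(
  commands=[
    [0.003,0.002,0.06,-0.008,0,0,0.3],
    [0.003,0.002,0.1,-0.008,0,0,0.3],
    [0.003,0.002,0.125,-0.008,0,0,0.3],
    [0.003,0.002,0.14,-0.008,0,0,0.3],
    [0.003,0.002,0.15,-0.008,0,0,0.3],
    [0.003,0.002,0.152,-0.008,0,0,0.3],
    [0.003,0.002,0.152,-0.008,0,0,0.3],
  ],
  squeeze=30,
)

```text
clock: 25.2
tcp_pos: [0.4814, 0.4727, 0.0059]
eef_rot: [-0.0, 0.551, 0.834, 0.0]
force: [0.4, -0.3, -0.4]
opening: 0.0559
finger_force: 0.0
```

Request:
send_rows(
  commands=[
    [0,0,0,0,0,0,-1],
    [0,0,0,0,0,0,-1],
    [0,0,0,0,0,0,-1],
    [0,0,0,0,0,0,-1],
    [0,0,0,0,0,0,-1],
    [0,0,0,0,0,0,-1],
    [0,0,0,0,0,0,-1],
  ],
)

```text
clock: 25.78
tcp_pos: [0.4816, 0.4725, 0.0063]
eef_rot: [0.0, 0.551, 0.834, 0.0]
force: [-0.0, -0.7, 5.1]
opening: 0.0274
finger_force: 29.3
```

```bash
python3 - <<'E'
from h import *
legs((.484,.472,.35,.4),(.664,.276,.35,1.2),(.664,.276,.06,1.2))
E
```

```text
t 25.78 p [0.4816 0.4725 0.0063] phi 0.403 tilt 0.001 open 0.0274 ff 29.29916650056839 F [-0.  -0.7  5.1] q [-0.33  0.91 -0.74  1.6   0.74  0.92 -0.93]
[-0.0015, 0.0024, -0.3437, 0.001, 0.0, 0.003] rows 8.2
[-0.2506, 0.0895, 0.0, 0.0, 0.0, -0.8] rows 6.4
[0.0, 0.0, 0.29, 0.0, 0.0, 0.0] rows 7.0
```

Request:
send_rows(
  commands=[
    [0,0,-0.03,0,0,0,-1],
    [0,0,-0.08,0,0,0,-1],
    [0,0,-0.345,0,0,0,-1],
    [0,0,-0.345,0,0,0,-1],
    [0,0,-0.345,0,0,0,-1],
    [0,0,-0.345,0,0,0,-1],
    [0,0,-0.345,0,0,0,-1],
    [0,0,-0.345,0,0,0,-1],
    [0,0,-0.345,0,0,0,-1],
    [0,0,-0.345,0,0,0,-1],
  ],
)

```text
clock: 26.62
tcp_pos: [0.4816, 0.4748, 0.3574]
eef_rot: [0.001, 0.551, 0.834, 0.005]
force: [0.3, 1.2, -0.1]
opening: 0.0275
finger_force: 29.7
```

Request:
send_rows(
  commands=[
    [-0.251,0.092,0,0,0,-0.8,-1],
    [-0.251,0.092,0,0,0,-0.8,-1],
    [-0.251,0.092,0,0,0,-0.8,-1],
    [-0.251,0.092,0,0,0,-0.8,-1],
    [-0.251,0.092,0,0,0,-0.8,-1],
    [-0.251,0.092,0,0,0,-0.8,-1],
    [-0.251,0.092,0,0,0,-0.8,-1],
    [-0.251,0.092,0,0,0,-0.8,-1],
    [-0.251,0.092,0,0,0,-0.8,-1],
  ],
)

```text
clock: 27.37
tcp_pos: [0.6648, 0.2752, 0.348]
eef_rot: [-0.001, 0.185, 0.983, -0.001]
force: [-0.7, 1.1, -0.5]
opening: 0.0271
finger_force: 29.7
```

```bash
python3 - <<'E'
from h import *
legs((.664,.276,.06,1.2))
E
```

```text
t 27.37 p [0.6648 0.2752 0.348 ] phi 1.199 tilt 0.004 open 0.0271 ff 29.713486433029175 F [-0.7  1.1 -0.5] q [ 0.13  0.74 -1.06  1.18  0.63  1.56  0.39]
[0.0005, 0.0014, 0.288, -0.003, -0.002, -0.001] rows 6.9
```

Straight down to z≈0.05, then gently to 0.011.

Request:
send_rows(
  commands=[
    [0,0.001,0.1,0,0,0,-1],
    [0,0.001,0.2,0,0,0,-1],
    [0,0.001,0.25,0,0,0,-1],
    [0,0.001,0.295,0,0,0,-1],
    [0,0.001,0.295,0,0,0,-1],
    [0,0.001,0.295,0,0,0,-1],
    [0,0.001,0.295,0,0,0,-1],
    [0,0.001,0.295,0,0,0,-1],
    [0,0.001,0.295,0,0,0,-1],
  ],
)

```text
clock: 28.12
tcp_pos: [0.6606, 0.2779, 0.0515]
eef_rot: [-0.003, 0.182, 0.983, -0.003]
force: [-0.0, 0.8, -0.4]
opening: 0.0274
finger_force: 29.7
```

```bash
python3 - <<'E'
from h import *
legs((.664,.275,.011,1.2))
E
```

```text
t 28.12 p [0.6606 0.2779 0.0515] phi 1.205 tilt 0.008 open 0.0274 ff 29.740200340747833 F [-0.   0.8 -0.4] q [ 0.11  0.98 -0.91  1.46  0.82  1.12  0.25]
[-0.0044, -0.0013, 0.0405, -0.006, -0.005, 0.005] rows 1.0
```

Request:
send_rows(
  commands=[
    [-0.003,-0.001,0.02,-0.005,-0.005,0,-1],
    [-0.003,-0.001,0.032,-0.005,-0.005,0,-1],
    [-0.003,-0.001,0.038,-0.005,-0.005,0,-1],
    [-0.003,-0.001,0.041,-0.005,-0.005,0,-1],
    [-0.003,-0.001,0.041,-0.005,-0.005,0,-1],
    [-0.003,-0.001,0.041,-0.005,-0.005,0,-1],
  ],
)

```text
clock: 28.62
tcp_pos: [0.6666, 0.2757, 0.0141]
eef_rot: [0.003, 0.183, 0.983, 0.001]
force: [-0.1, -0.4, 0.2]
opening: 0.0271
finger_force: 29.7
```

Request:
send_rows(
  commands=[
    [0,0,0,0,0,0,-0.2],
    [0,0,0,0,0,0,-0.1],
    [0,0,0,0,0,0,0],
    [0,0,0,0,0,0,0.1],
    [0,0,0,0,0,0,0.1],
    [0,0,-0.02,0,0,0,0.1],
    [0,0,-0.06,0,0,0,0.1],
    [0,0,-0.2,0,0,0,0.1],
    [0,0,-0.2,0,0,0,0.1],
    [0,0,-0.2,0,0,0,0.1],
  ],
)

```text
clock: 29.45
tcp_pos: [0.6648, 0.2754, 0.2013]
eef_rot: [0.002, 0.182, 0.983, 0.001]
force: [0.4, 0.7, 0.1]
opening: 0.0471
finger_force: 0.0
```

Request:
send_rows(
  commands=[
    [0.08,0,-0.15,0,0,0,0.3],
    [0.08,0,-0.15,0,0,0,0.3],
    [0.08,0,-0.15,0,0,0,0.3],
    [0.08,0,-0.15,0,0,0,0.3],
    [0.08,0,-0.15,0,0,0,0.3],
    [0.08,0,-0.15,0,0,0,0.3],
  ],
)

```text
clock: 29.95
tcp_pos: [0.5887, 0.3068, 0.353]
eef_rot: [0.005, 0.181, 0.983, 0.003]
force: [-0.2, -0.1, 0.3]
opening: 0.0552
finger_force: 0.0
```

```bash
python3 - <<'E'
from h import *
s,p,r=now(); w=vision.grab_frame('wrist'); sd=vision.grab_frame('side'); np.save('w7.npy',np.r_[p,r.as_quat()]); cv2.imwrite('pics/w7.png',w); legs()
out=np.zeros((600,800,3),np.uint8)
out[:600,:400]=cv2.resize(w[90:330,200:360],(400,600),interpolation=cv2.INTER_CUBIC); out[:400,400:]=cv2.resize(sd[220:330,205:315],(400,400),interpolation=cv2.INTER_CUBIC)
cv2.imwrite('pics/fin.png',out)
E
```

```text
t 30.05 p [0.5901 0.3033 0.348 ] phi 1.203 tilt 0.006 open 0.0554 ff 0.0 F [ 0.5 -0.9  0. ] q [ 0.16  0.64 -1.12  1.35  0.57  1.48  0.28]
```

View pics/fin.png

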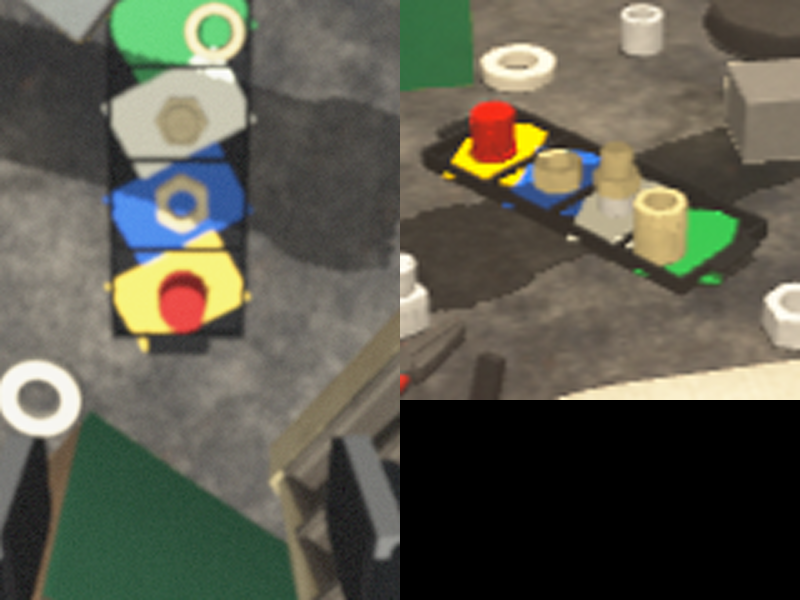

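```bash
python3 - <<'E'
from h import *
a=np.load('w7.npy'); p=a[:3]; r=R.from_quat(a[3:])
C={'g':(.5052,.335),'w':(.5585,.3143),'b':(.6117,.294),'y':(.6645,.2735)}
ey=np.array([.934,-.357]); ex=np.array([.357,.934])
def f(n,k,s,w):
    s=(205+(s[0]-400)/3.636,220+s[1]/3.636); w=(200+w[0]/2.5,90+w[1]/2.5)
    z=min(np.arange(0,.09,.001),key=lambda z:np.linalg.norm(proj('side',wplane(w,z,p,r))-s)); q=wplane(w,z,p,r)
    d=q[:2]-C[k]; print(n,q.round(4),'px err',np.round(proj('side',q)-s,1),'x',(d@ex).round(4),'y',(d@ey).round(4))
f('ferrule top (.040)','g',(661,199),(215,32)); f('adapter top (.050)','w',(615,149),(181,121)); f('nut top (.020)','b',(559,158),(182,202)); f('cap top (.036)','y',(494,108),(182,309))
E
```

```text
ferrule top (.040) [0.52   0.3512 0.039 ] px err [-0.5  0. ] x 0.0204 y 0.0081
adapter top (.050) [0.5594 0.3161 0.047 ] px err [1.1 0. ] x 0.002 y 0.0002
nut top (.020) [0.6083 0.298  0.02  ] px err [0.1 0.2] x 0.0025 y -0.0046
cap top (.036) [0.6664 0.2756 0.036 ] px err [-0.4 -0.2] x 0.0027 y 0.001
```

All four parts are at the expected heights and inside the tolerances. Handing in.

```bash
python3 -c "
from bench import env
print(env.close_job())"
```

```text
the job is handed in; nothing more can be done
None
```

I placed all four parts upright in the caddy (brass nut on blue, brass ferrule on green, brass adapter on white, red cap on yellow) and handed the job in at about 30 s of the 102 s; final images put each within its limits, closest the ferrule about 20 mm (x) and 8 mm (y) off centre, the silver parts were never touched, and the hand-in returned no verdict.

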